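Load the battery bay of a pressure-test unit

TASK

Slide the thumb latch on the front of the grey pressure-test unit sideways so that its battery cover springs open, then lay the two black battery packs from the bench into the sloped bay, the wide pack in the wide lane and the narrow pack in the narrow lane, and slide each one down its lane until it rests against the stop at the bottom. Lay the packs in rather than dropping them, leave the cover standing open, and do not disturb the loose parts around on the bench.

Things in the scene. Friction and masses are not known exactly. Their poses are not given: they have to be found in the camera images.
- tray: Sloped battery bay of the grey wedge-shaped test unit (fixed, low side to the robot). Origin: bay floor, foot of the bottom stop, mid-width. x: straight up the 25 degree slope; z: square to the floor, outwards, leaning 25 degrees towards the robot; y: level, across. Bay open at z = 40 mm (rim), x 0 (the stop, a wall 40 mm high) to 118 mm, y -86 to +86 mm. Unit 193 x 192 mm, 53 mm high in front, 135 behind.
- wide_lane (a point): Where the wide pack's centre is when fully home (tray x 35, y +33, z 18 mm; axes as the tray's). The wide lane is 50 mm between two low rounded ribs along x, 5 mm high, 6 mm thick. A pack may stay where it is laid on the slope or slide by itself.
- narrow_lane (a point): Where the narrow pack's centre is when fully home (tray x 35, y -38, z 18 mm; axes as the tray's). The narrow lane is 34 mm between two ribs like the others.
- cover (a joint): Angle of the sprung cover, rad: 0 shut, 1.68 fully open, when it stands at the bay's upper end, still leaning 19 degrees from vertical over the bay: a hand coming straight down meets it, one tilted along the tray's z passes. It springs open in under a second once the latch lets go (about 2 N at its free edge) and stays open; it may rest on a hand still in its way.
- cover_edge (a point): Middle of the free (lower) edge of the cover, a dark grey plate 134 x 190 x 6 mm on the rim, tray z 41 to 47 mm; hinge along y at tray x 130, z 44 mm. Shut, the edge is at tray x -8 mm; from it a steel tongue goes 12 mm on under the latch. Axes as the tray's when shut, turning with it.
- latch (a joint): Slide of the thumb latch along the tray's +y, m: 0 latched (as it stands), 0.014 at its end stop. It lets the cover go from 0.008 on. A spring of 1 to 3 N returns it.
- latch_thumb (a point): Centre of the latch's black ridged thumb piece, 16 mm (x) by 20 (y) by 16 (z), on the unit's front deck below the cover (latched: tray x -34, y 0, z 59 mm; its top at z 67 mm, the deck at z 40 mm). Under it a thin steel plate at z 46 to 51 mm, 16 mm wide in y, goes up-slope over the tongue. Both y sides are clear. Axes as the tray's.
- wide_pack_mid (a point): Centre of the wide battery pack: black block 70 mm long (x), 44 wide (y), 36 high (z), both ends alike, 0.15 to 0.31 kg, lying loose and flat on the bench. In the bay its length runs along the tray's x, either way round.
- wide_pack: The same pack; origin at the centre of its underside.
- narrow_pack_mid (a point): Centre of the narrow battery pack: black block 70 mm long (x), 28 wide (y), 36 high (z), both ends alike, 0.10 to 0.21 kg, lying loose and flat on the bench. In the bay its length runs along the tray's x, either way round.
- narrow_pack: The same pack; origin at the centre of its underside.
- gauge_large: Loose bystander: pressure gauge lying face up, 80 mm across, 27 mm high; origin under its centre.
- gauge_small: Loose bystander: pressure gauge lying face up, 52 mm across, 27 mm high; origin under its centre.
- plug: Loose bystander: brass hexagon plug, 26 mm across, 24 mm high, standing between the packs; origin under its centre.
- coupling: Loose bystander: aluminium ring coupling, 40 mm across, 24 mm high; origin under its centre.
- elbow: Loose bystander: brass elbow fitting, 26 mm block with two stubs, 49 mm high; origin under the block.
- adaptor: Loose bystander: steel hose adaptor, 34 mm across, 46 mm high; origin under its centre.
- spanner: Loose bystander: flat open spanner, 180 mm long, 8 mm high; origin under its middle.
There are look-alikes about, which are no part of the job. What is shaped like the wide_pack but green is not meant.

How it is judged:
By the outcome, as a careful person would: the job done as asked, in the order asked, and still so for the second after the job is handed in, with the robot touching nothing.
It also fails if it takes over 72 s, if anything falls off the work surface, if the arm or the gripper's body presses on something with over 40 N, if the wrist force passes 120 N, or if a joint passes its speed limit or range.

ROBOT

A 6-joint arm with a two-finger parallel gripper is mounted at the origin on the work surface. World frame = base frame: x ahead of the robot, y to its left, z up, the work surface at z = 0. Lengths are in m, angles in rad, forces in N, time in s.
With the tool pointing down it reaches from about 0.425 to 0.95 m from the base axis. Payload 3.5 kg.
Tool frame: the origin (TCP) lies midway between the tips of the shut fingers; the grasp point (between the pads) lies grasp_offset behind it (grasp_offset is the distance from the TCP to the grasp point, in m); z points along the fingers, y is the direction in which the jaws open and shut (so a half turn about z gives the same grasp; the last joint's range is limited). The gripper opens to 85 mm and grips with 20 to 120 N. Pads are 22 mm wide; open, the fingers measure 114 mm over their backs; the gripper's body (76 mm by 85 mm) begins 54 mm behind the grasp point. The pads swing forward as they close: fully open they stand 13 mm farther back than shut.
Start: joints at [-1.391, 0.286, 1.577, -0, 1.279, -0.15], TCP at [0.219, -0.639, 0.231] pointing down, gripper open.
Joint ranges: [-2.77, 2.77], [-0.9, 2.22], [0.21, 2.48], [-1.53, 4.67], [0.24, 2.81], [-2.84, 2.84]. Speed limits (rad/s): [2.79, 2.79, 3.14, 3.14, 3.14, 3.14].

INTERFACE

Orientations are given as a unit quaternion [x, y, z, w].
In Python, from plant import * gives the robot as it stands.
- The arm moves only by the tool jog_arm, never from a script. Its argument "targets" is text: rows parted by semicolons, each of 7 numbers parted by spaces: the shift along the world's x, y, z in mm, then the turn, a rotation vector about the world's x, y, z in degrees, then the gripper's target within -1 to 1 (fully open at 1, half-way at 0, shut at -1). A call has 1 to 10 rows; each row shifts and turns the pose as measured when the row begins; what a row does not reach is not made up. A row lasts 1/12 s, in which the tool goes at most 41.7 mm and 7.16 degrees, less where a joint would pass 70% of its speed; a pose out of reach is approached as far as the arm can. A call with a gripper value outside its range is refused whole. The fingers move at their own pace and stop on an object; "force" is the grip in N (left out, the last holds). Time passes only in rows, so rows that do not move let the fingers close. It gives the time, the measured TCP pose, the force and the opening at its end, in the units of the state.
- get_state(): the state, without advancing time (a new reading comes with each control period).
- read_camera(name): name is "scene" or "side" or "wrist"; returns a dict with "pixels" (384x512x3 uint8, blue, green, red), "mtx" (3x3 intrinsics, pixels), "world_from_camera" (4x4, takes a point from camera to world coordinates). Camera axes: x right, y up, looking along -z (the intrinsics and any distortion apply to the point x, -y, -z); pixel columns grow to the right and rows downward; lengths in m; the calibration is good to about 2 mm. A picture is of the moment at which its call begins. There is no depth.
- sign_off(): hands the job in, once; it reports no verdict.
Trained networks look in a picture, given as the dict that the camera call returned (one of the last four; its "shot" number tells which), for a name from the list of things; names that differ only in an ending like _2 or _b are one class to them, and where a whole thing is asked for, a point or a joint stands for the part that bears it (a point fixed in the world has none). Each returns a list of dicts, best first, with "p" (0 to 1); they miss things now and then, are a little off and sometimes report something else, mostly with a low value. They report only what shows in the picture. A call takes as long as a camera call. They do not tell look-alikes from the thing itself.
- spot_in(target, picture): "uv" ([column, row] in pixels, amid what is visible of it).
- silhouettes(target, picture): "mask" (384x512 bool, what is visible of it) and "uv" ([column, row] in pixels, amid what is visible of it).
- mark_of(target, picture): "uv" ([column, row] in pixels: a listed point, or the origin of a listed thing).
The state is a dict: "time": time; "qpos": joint angles; "dq": joint speeds; "joint_efforts": joint torques, N m; "eef_pos": TCP position; "tcp_rot": TCP orientation; "contact_force": force on the tool from outside, world axes, zero at the start; "wrist_torque": the same for the moment, N m; "opening": opening from 0.0 (shut) to 1.0 (fully open).
Only numpy, scipy, OpenCV 4.12 (cv2) and the standard library are available. Lean on these libraries where they do the work, as an engineer would, in place of code of your own. Each camera call takes 0.05 s, during which the arm holds its last target.

## Working session

There is one attempt and no reset: what is moved stays moved. The work goes in short steps, Python scripts to look and compute and a tool call to move; the robot and the scene stay as the last step left them, time stands still between calls to the robot, and variables do not carry over. Pictures are saved under pics/ and viewed, and the job is handed in when it is done.

Besides the shell and the picture viewer there is one more tool, called in YAML: its name, and indented under it one key for each argument. jog_arm: Moves the arm, as the interface text tells. Its arguments: {"type":"object","properties":{"targets":{"type":"string"},"force":{"type":"number"}},"required":["targets"]}

```bash
ls; mkdir -p pics; python3 - <<'E'
from plant import *
import cv2,pickle
s=get_state();print(s)
d={}
for n in ["scene","side","wrist"]:
    p=read_camera(n);d[n]=p
    cv2.imwrite(f"pics/{n}0.png",p["pixels"])
    print(n,p["mtx"].tolist(),p["world_from_camera"].round(4).tolist(),[k for k in p])
    if n!="wrist":
        for t in ["latch_thumb","wide_pack_mid","narrow_pack_mid","cover_edge","tray","wide_lane","narrow_lane","plug","gauge_small","gauge_large"]:
            r=mark_of(t,p);print(n,t,[(round(x["p"],2),[round(float(v),1) for v in x["uv"]]) for x in r[:3]])
pickle.dump(d,open("d0.pkl","wb"))
print(get_state()["time"])
E
```

```text
pics
{'time': 0.0, 'qpos': array([-1.39100170e+00,  2.87206777e-01,  1.57817357e+00, -3.05666762e-06,
        1.27860296e+00, -1.50005342e-01]), 'dq': array([-0.00091808,  0.0014789 , -0.00136054, -0.00149057,  0.00128582,
        0.00069289]), 'joint_efforts': array([ 3.93570217e-04, -4.05982018e+01, -2.92624176e+01, -1.49532539e-04,
        5.67849493e-03,  3.62384725e-06]), 'eef_pos': array([ 0.21850642, -0.63796069,  0.22992163]), 'tcp_rot': array([ 9.86434001e-01,  1.64153990e-01, -1.92661974e-05, -1.19517431e-03]), 'contact_force': array([-0.21686471,  0.2397506 , -0.85271265]), 'wrist_torque': array([-0.01116513,  0.01563716,  0.00800211]), 'opening': 0.9990219687106442}
scene [[433.90599165744453, 0.0, 256.4960002704055], [0.0, 433.90599165744453, 188.84666692203706], [0.0, 0.0, 1.0]] [[0.7942, -0.3293, 0.5107, 1.146], [0.6077, 0.4309, -0.6671, -0.8129], [-0.0004, 0.8401, 0.5424, 0.7181], [0.0, 0.0, 0.0, 1.0]] ['pixels', 'mtx', 'world_from_camera', 'shot']
scene latch_thumb [(0.46, [299.7, 178.4]), (0.22, [303.2, 183.6])]
scene wide_pack_mid [(0.92, [217.1, 269.6]), (0.56, [2
[... 827 characters left out ...]
2, 259.6]), (0.79, [267.7, 313.4]), (0.64, [276.4, 238.7])]
side narrow_pack_mid [(0.56, [242.9, 274.8])]
side cover_edge [(0.84, [265.6, 162.7])]
side tray []
side wide_lane [(0.85, [278.7, 154.0]), (0.67, [255.3, 163.2])]
side narrow_lane [(0.58, [283.0, 169.0])]
side plug [(0.51, [291.7, 285.9])]
side gauge_small [(0.82, [370.2, 317.2]), (0.55, [230.6, 235.3])]
side gauge_large [(0.72, [325.9, 221.7])]
wrist [[283.8719069529982, 0.0, 254.7533150277218], [0.0, 283.8719069529982, 193.625759283301], [0.0, 0.0, 1.0]] [[0.3234, 0.9133, 0.2476, 0.2815], [-0.9463, 0.312, 0.0852, -0.6176], [0.0006, -0.2619, 0.9651, 0.3727], [0.0, 0.0, 0.0, 1.0]] ['pixels', 'mtx', 'world_from_camera', 'shot']
1.15
```

```bash
python3 - <<'E'
import cv2,pickle
d=pickle.load(open("d0.pkl","rb"))
for n,(x0,y0,x1,y1) in {"scene":(120,120,420,345),"side":(190,110,430,340)}.items():
    c=d[n]["pixels"][y0:y1,x0:x1]
    k=min(800/(x1-x0),600/(y1-y0))
    cv2.imwrite(f"pics/{n}0c.png",cv2.resize(c,None,fx=k,fy=k,interpolation=cv2.INTER_CUBIC)); print(n,k)
E
```

```text
scene 2.6666666666666665
side 2.608695652173913
```

View pics/scene0.png

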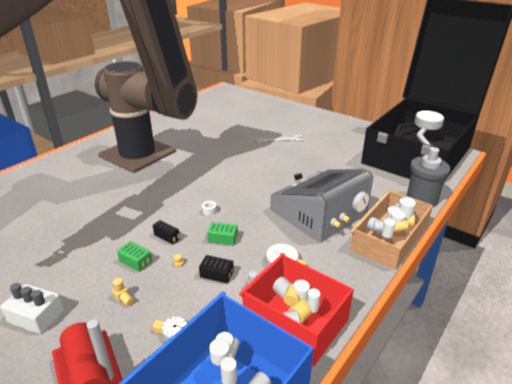

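View pics/side0.png

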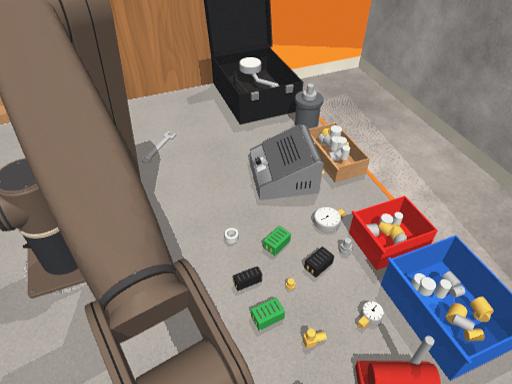

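View pics/scene0c.png

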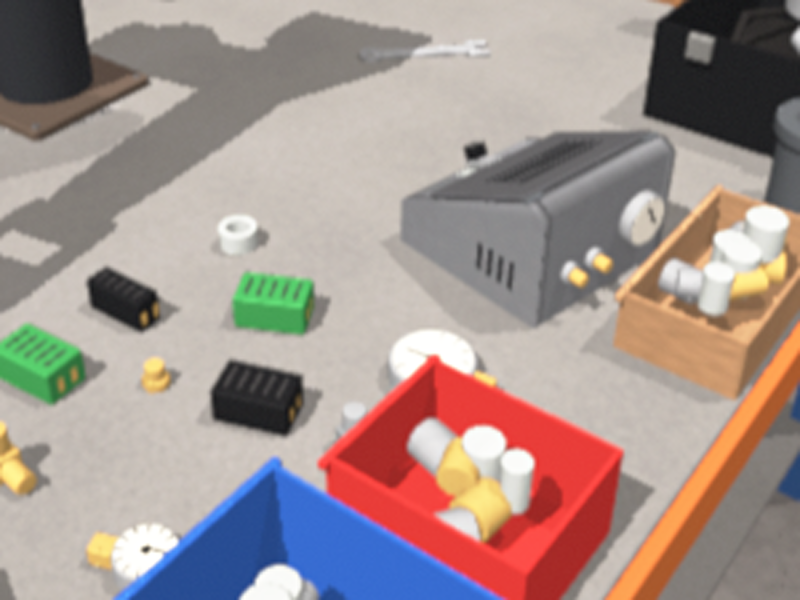

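View pics/side0c.png

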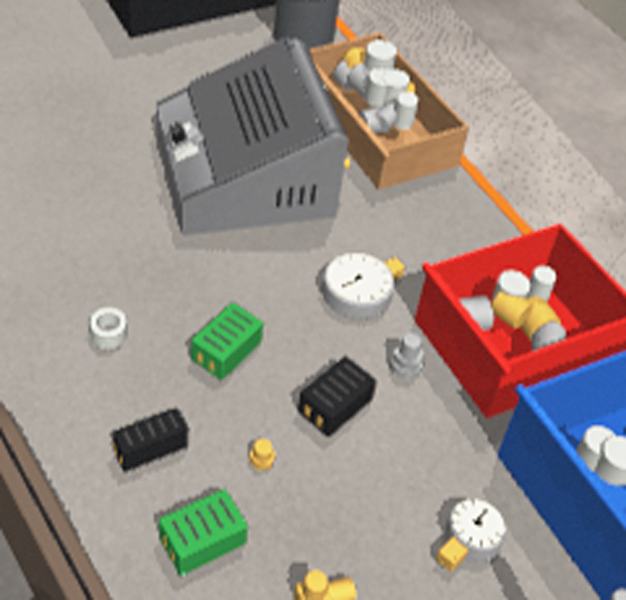

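View pics/wrist0.png

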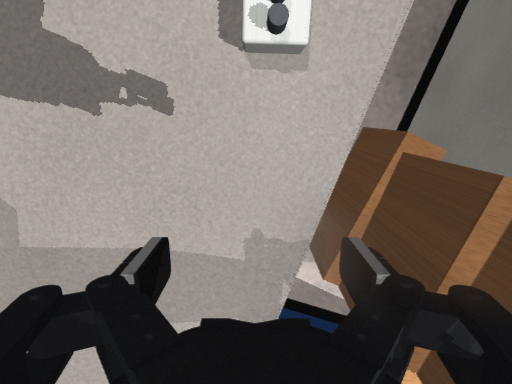

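```bash
python3 - <<'E'
from plant import *
import cv2,pickle,numpy as np
out={}
for n in ["scene","side"]:
    p=read_camera(n);out[n]=dict(pic=p)
    for t in ["cover","latch_thumb","wide_pack","narrow_pack","tray"]:
        r=silhouettes(t,p);out[n][t]=r
        print(n,t,[(round(x["p"],2),np.round(x["uv"]).tolist(),int(x["mask"].sum())) for x in r[:4]])
    im=p["pixels"].copy()
    for t,c in [("cover",(0,0,255)),("latch_thumb",(255,0,255)),("wide_pack",(255,0,0)),("narrow_pack",(0,255,255)),("tray",(0,255,0))]:
        for x in out[n][t][:3]:
            if x["p"]<.3: continue
            cs,_=cv2.findContours(x["mask"].astype(np.uint8),cv2.RETR_EXTERNAL,cv2.CHAIN_APPROX_NONE)
            cv2.drawContours(im,cs,-1,c,1)
    x0,y0,x1,y1=(120,120,420,345) if n=="scene" else (190,110,430,290)
    cv2.imwrite(f"pics/{n}1.png",cv2.resize(im[y0:y1,x0:x1],None,fx=2.6,fy=2.6,interpolation=cv2.INTER_NEAREST))
pickle.dump(out,open("d1.pkl","wb"));print(get_state()["time"])
E
```

```text
scene cover [(0.8, [319.0, 180.0], 1075)]
scene latch_thumb [(0.41, [299.0, 181.0], 92)]
scene wide_pack [(0.84, [217.0, 267.0], 755), (0.78, [133.0, 257.0], 715), (0.77, [223.0, 236.0], 576)]
scene narrow_pack [(0.58, [165.0, 232.0], 441)]
scene tray [(0.87, [320.0, 179.0], 1184)]
side cover [(0.89, [288.0, 153.0], 1763)]
side latch_thumb [(0.55, [256.0, 162.0], 90)]
side wide_pack [(0.63, [278.0, 238.0], 524), (0.61, [264.0, 311.0], 761), (0.6, [318.0, 261.0], 555)]
side narrow_pack [(0.7, [246.0, 279.0], 461), (0.39, [286.0, 155.0], 1668), (0.23, [327.0, 216.0], 591)]
side tray [(0.61, [288.0, 153.0], 1856), (0.2, [245.0, 277.0], 440)]
1.75
```

View pics/scene1.png

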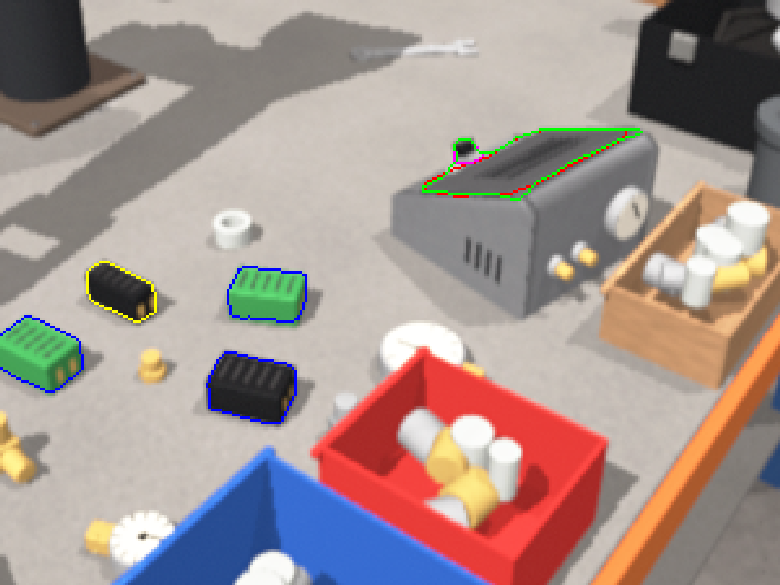

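View pics/side1.png

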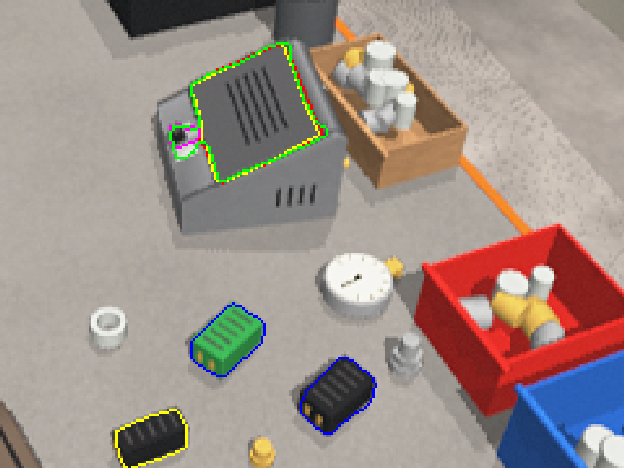

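```bash
cat > h.py <<'E'
import numpy as np,cv2
from scipy.optimize import minimize
from scipy.spatial.transform import Rotation as R
def proj(p,P):
    W=p["world_from_camera"];P=np.atleast_2d(P)
    c=(P-W[:3,3])@W[:3,:3]; c=c*[1,-1,-1]; u=c@p["mtx"].T
    return u[:,:2]/u[:,2:]
def ray(p,uv):
    W=p["world_from_camera"];d=np.linalg.inv(p["mtx"])@np.array([uv[0],uv[1],1.])
    d=W[:3,:3]@(d*[1,-1,-1]);return W[:3,3],d/np.linalg.norm(d)
def onz(p,uv,z):
    o,d=ray(p,uv);return o+d*(z-o[2])/d[2]
def hullmask(p,P,S=4):
    h,w=p["pixels"].shape[:2]
    q=cv2.convexHull(((proj(p,P)+.5)*S*16).astype(np.float32))
    im=np.zeros((h*S,w*S),np.uint8);cv2.fillConvexPoly(im,np.round(q).astype(np.int32),255,shift=4)
    return cv2.resize(im,(w,h),interpolation=cv2.INTER_AREA)/255.
def box(x0,x1,y0,y1,z0,z1): return np.array([[a,b,c] for a in(x0,x1) for b in(y0,y1) for c in(z0,z1)])/1000
TS=R.from_euler('y',-25,degrees=True)   # x up slope, z leaning toward -x
def trayR(yaw): return R.from_euler('z',yaw)*TS
def fit(views,pts,pose,x0,steps):
    # views: list of (pic,mask); pose(x)->(R,t)
    def cost(x):
        r,t=pose(x);P=r.apply(pts)+t
        return sum(np.abs(hullmask(p,P)-m).sum() for p,m in views)
    S=np.vstack([x0]+[np.array(x0)+np.eye(len(x0))[i]*steps[i] for i in range(len(x0))])
    for _ in range(3):
        r=minimize(cost,S[0],method="Nelder-Mead",options=dict(initial_simplex=S,xatol=1e-4,fatol=.2,maxiter=300))
        S=np.vstack([r.x]+[r.x+np.eye(len(x0))[i]*steps[i]*.5 for i in range(len(x0))])
    return r.x,r.fun
E
cat > fit1.py <<'E'
from h import *
import pickle
d=pickle.load(open("d1.pkl","rb"))
def near(n,t,uv): 
    return min(d[n][t],key=lambda x:np.hypot(*(np.array(x["uv"])-uv)))["mask"].astype(float)
V=lambda t,a,b:[(d["scene"]["pic"],near("scene",t,a)),(d["side"]["pic"],near("side",t,b))]
for name,a,b,w in [("wide_pack",(217,267),(318,261),44),("narrow_pack",(165,232),(246,279),28)]:
    c=onz(d["side"]["pic"],b,.018);vs=V(name,a,b)
    print(name,"init",c.round(3), onz(d["scene"]["pic"],a,.018).round(3))
    B=box(-35,35,-w/2,w/2,0,36)
    for yaw in (-1,0,.8,1.6):
        x,f=fit(vs,B,lambda x:(R.from_euler('z',x[2]),[x[0],x[1],0]),[c[0],c[1],yaw],[.01,.01,.2]);print(x.round(4),np.degrees(x[2]).round(1),round(f,1))
vs=V("cover",(319,180),(288,153))
c=onz(d["side"]["pic"],(250,163),.1)
for V2 in (vs,vs[:1],vs[1:]):
  best=None
  for yaw in (-.4,-.1,.2):
    x,f=fit(V2,box(-8,126,-95,95,41,47),lambda x:(trayR(x[3]),x[:3]),[c[0],c[1],.03,yaw],[.03,.03,.02,.2])
    if best is None or f<best[1]: best=(x,f)
  print("cover",best[0].round(4),np.degrees(best[0][3]).round(1),round(best[1],1))
  if V2 is vs:
    x=best[0]
    for n in ("scene","side"): print(n,proj(d[n]["pic"],trayR(x[3]).apply([[-.034,0,.059],[-.034,0,.067]])+x[:3]).round(1))
E
python3 fit1.py
```

```text
wide_pack init [ 0.617 -0.277  0.018] [ 0.617 -0.274  0.018]
[ 0.6192 -0.2788  0.3755] 21.5 119.6
[ 0.6194 -0.2792  0.3837] 22.0 120.9
[ 0.619  -0.2789  0.3899] 22.3 119.9
[ 0.6193 -0.2788  0.3684] 21.1 121.0
narrow_pack init [ 0.42  -0.257  0.018] [ 0.424 -0.258  0.018]
[ 0.4237 -0.2553  0.0091] 0.5 88.5
[ 0.4239 -0.2554  0.0106] 0.6 89.5
[ 0.4236 -0.2554  0.0072] 0.4 88.8
[ 0.4233 -0.255   3.1462] 180.3 89.7
cover [ 0.6502  0.0852  0.0416 -0.2344] -13.4 165.7
scene [[297.6 175.4]
 [296.9 172.8]]
side [[257.5 160.2]
 [256.4 158.6]]
cover [ 0.6364  0.1131  0.0227 -0.22  ] -12.6 93.3
cover [ 0.6548  0.0938  0.0337 -0.2296] -13.2 70.7
```

```bash
cat >> h.py <<'E'
import json
def T(): 
    o=json.load(open("tray.json"));return trayR(o["yaw"]),np.array(o["t"])
def goal_tray(p_mm,yawoff=0):   # tool z=-tray z, tool x=tray x ; returns pos, Rot
    r,t=T(); return r.apply(np.array(p_mm)/1000)+t, r*R.from_euler('z',yawoff,degrees=True)*R.from_euler('x',180,degrees=True)
def goal_down(p,yaw): return np.array(p),R.from_euler('z',yaw)*R.from_euler('x',180,degrees=True)
def delta(s,g):
    dp=(g[0]-s["eef_pos"])*1000; rv=(g[1]*R.from_quat(s["tcp_rot"]).inv()).as_rotvec(degrees=True)
    print("t",round(s["time"],2),"shift mm",dp.round(1),"turn deg",rv.round(1),"open",round(s["opening"],3),"F",np.round(s["contact_force"],1))
def tpose(s):
    r,t=T(); print("TCP in tray mm",(r.inv().apply(s["eef_pos"]-t)*1000).round(1))
E
python3 - <<'E'
from h import *
json.dump(dict(yaw=-.2344,t=[.6502,.0852,.0416]),open("tray.json","w"))
import plant
print([n for n in dir(plant) if n[0]!='_'], getattr(plant,'grasp_offset',None))
s=plant.get_state(); print(s["tcp_rot"]); g=goal_tray([-36,-40,130]); print(g[0]); delta(s,g)
E
```

```text
['Unreachable', 'get_state', 'grasp_offset', 'mark_of', 'read_camera', 'sign_off', 'silhouettes', 'spot_in'] 0.0187
[ 9.86437531e-01  1.64137131e-01 -7.92412053e-07  2.04435951e-05]
[0.5557368  0.06663221 0.14420575]
t 1.75 shift mm [337.1 705.2 -87.1] turn deg [  1.2 -25.3 -31.8] open 1.001 F [ 0.2 -0.9 -0. ]
```

jog_arm:
  targets: "14 36 0 0 -1.3 -1.6 -1;16 36 0 0 -1.3 -1.6 -1;16 36 0 0 -1.3 -1.6 -1;16 36 0 0 -1.3 -1.6 -1;16 36 0 0 -1.3 -1.6 -1;16 36 0 0 -1.3 -1.6 -1;16 36 0 0 -1.3 -1.6 -1;16 36 0 0 -1.3 -1.6 -1;16 36 0 0 -1.3 -1.6 -1;16 36 0 0 -1.3 -1.6 -1"
  force: 40

```text
time: 2.58
eef_pos: [0.377, -0.2704, 0.2289]
tcp_rot: [0.993, 0.011, 0.117, 0.019]
contact_force: [1.0, 0.2, 0.8]
opening: -0.002
```

```bash
python3 - <<'E'
from h import *
import plant
s=plant.get_state(); g=goal_tray([-36,-40,130]); delta(s,g);print(s["eef_pos"],s["qpos"].round(2))
E
```

```text
t 2.58 shift mm [178.7 337.  -84.7] turn deg [  1.1 -11.8 -14.2] open -0.002 F [1.  0.2 0.8]
[ 0.37701186 -0.2703583   0.22887841] [-0.93 -0.32  2.19  0.19  1.11  0.54]
```

jog_arm:
  targets: "18 33 0 0 -1.3 -1.5 -1;18 34 0 0 -1.3 -1.5 -1;18 34 0 0 -1.3 -1.5 -1;18 34 0 0 -1.3 -1.5 -1;18 34 -5 0 -1.3 -1.5 -1;18 34 -10 0 -1.3 -1.5 -1;18 34 -10 0 -1.3 -1.5 -1;18 34 -10 0 -1.3 -1.5 -1;18 34 -10 0 -1.3 -1.5 -1;16 30 -10 0 -1 -1 -1"

```text
time: 3.42
eef_pos: [0.562, 0.0838, 0.1829]
tcp_rot: [0.962, -0.123, 0.24, 0.037]
contact_force: [0.6, -2.0, 0.8]
opening: 0.002
```

```bash
python3 - <<'E'
from h import *
import plant,pickle
s=plant.get_state(); g=goal_tray([-36,-40,130]); delta(s,g);tpose(s)
d={}
for n in ("wrist","side","scene"):
    p=plant.read_camera(n);d[n]=p;cv2.imwrite(f"pics/{n}2.png",p["pixels"])
r,t=T();p=d["wrist"];im=p["pixels"].copy()
def poly(P,c):
    q=np.round(proj(p,r.apply(np.array(P)/1000)+t)*1).astype(int)
    cv2.polylines(im,[q.reshape(-1,1,2)],True,c,1)
poly([[-8,-95,47],[-8,95,47],[126,95,47],[126,-95,47]],(0,0,255))
poly([[-42,-10,67],[-42,10,67],[-26,10,67],[-26,-10,67]],(0,255,255))
cv2.imwrite("pics/wrist2o.png",cv2.resize(im,None,fx=1.5,fy=1.5))
pickle.dump(d,open("d2.pkl","wb"))
E
```

```text
t 3.42 shift mm [ -6.3 -17.1 -38.7] turn deg [1.5 2.9 1.3] open 0.002 F [ 0.6 -2.   0.8]
TCP in tray mm [-17.8 -21.9 164.1]
```

View pics/wrist2o.png

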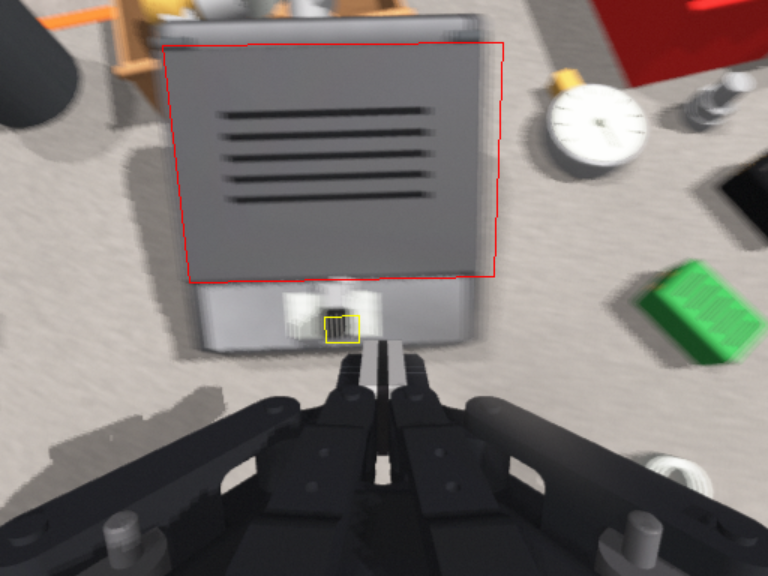

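```bash
cat > look3.py <<'E'
from h import *
import plant,pickle,sys
s=plant.get_state();tpose(s)
p=plant.read_camera("wrist");cv2.imwrite("pics/wrist3.png",p["pixels"])
r=silhouettes=plant.silhouettes("cover",p)
print([(round(x["p"],2),np.round(x["uv"]),x["mask"].sum()) for x in r])
lm=plant.mark_of("latch_thumb",p);print([(round(x["p"],2),np.round(x["uv"],1)) for x in lm])
d1=pickle.load(open("d1.pkl","rb"))
m=r[0]["mask"].astype(float)
vs=[(p,m),(d1["scene"]["pic"],d1["scene"]["cover"][0]["mask"].astype(float)),(d1["side"]["pic"],d1["side"]["cover"][0]["mask"].astype(float))]
rr,t=T();o=json.load(open("tray.json"))
x0=[*o["t"],o["yaw"]]
B=box(-8,126,-95,95,41,47);pose=lambda x:(trayR(x[3]),x[:3])
for k,V in dict(all=vs,wrist=vs[:1],wrist_side=[vs[0],vs[2]]).items():
    x,f=fit(V,B,pose,x0,[.01,.01,.01,.05]);print(k,x.round(4),np.degrees(x[3]).round(2),round(f,1))
    for q in (p,vs[1][0],vs[2][0]): print("  thumb top",proj(q,trayR(x[3]).apply([[-.034,0,.067]])+x[:3]).round(1))
    if k=="all": xa=x
im=p["pixels"].copy();cs,_=cv2.findContours(m.astype(np.uint8),cv2.RETR_EXTERNAL,cv2.CHAIN_APPROX_NONE);cv2.drawContours(im,cs,-1,(0,255,0),1)
for P,c in (([[-8,-95,47],[-8,95,47],[126,95,47],[126,-95,47]],(0,0,255)),([[-42,-10,67],[-42,10,67],[-26,10,67],[-26,-10,67]],(0,255,255))):
    q=np.round(proj(p,trayR(xa[3]).apply(np.array(P)/1000)+xa[:3])).astype(int);cv2.polylines(im,[q.reshape(-1,1,2)],True,c,1)
cv2.imwrite("pics/wrist3o.png",cv2.resize(im,None,fx=1.5,fy=1.5))
pickle.dump((p,m),open("d3.pkl","wb"))
E
python3 look3.py
```

```text
TCP in tray mm [-19.6 -22.3 162.9]
[(0.76, array([222., 103.]), np.int64(33450))]
[(0.74, array([223.9, 213.9]))]
all [ 0.6523  0.0866  0.0375 -0.2165] -12.4 747.9
  thumb top [[226.3 215.7]]
  thumb top [[297.5 174.1]]
  thumb top [[256.9 159.3]]
wrist [ 0.6525  0.0865  0.0371 -0.2164] -12.4 372.6
  thumb top [[226.3 215.5]]
  thumb top [[297.5 174.3]]
  thumb top [[257.  159.4]]
wrist_side [ 0.6524  0.0866  0.0373 -0.2169] -12.43 475.5
  thumb top [[226.2 215.5]]
  thumb top [[297.5 174.2]]
  thumb top [[257.  159.4]]
```

View pics/wrist3o.png

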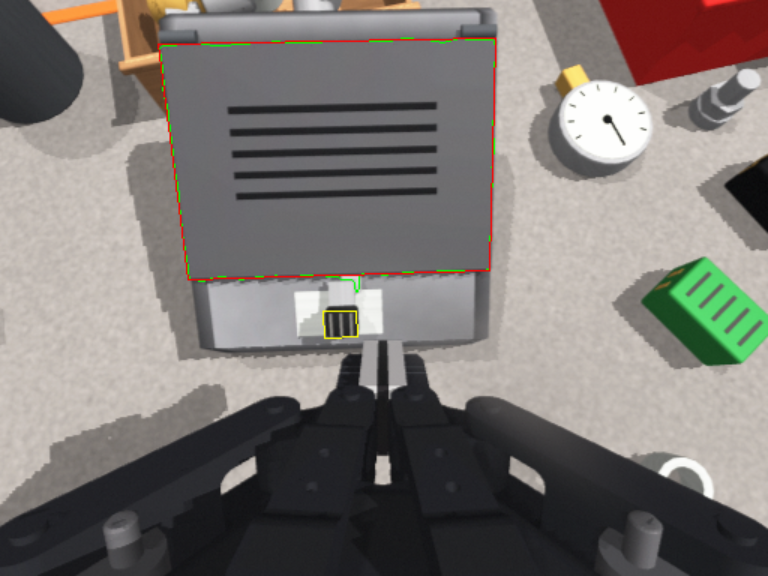

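```bash
python3 - <<'E'
from h import *
json.dump(dict(yaw=-.2165,t=[.6523,.0866,.0375]),open("tray.json","w"))
import plant
s=plant.get_state(); tpose(s);delta(s,goal_tray([-36,-34,100]));
r,t=T();print("tray axes",r.as_matrix().T.round(3).tolist())
E
```

```text
TCP in tray mm [-17.8 -25.7 168.9]
t 3.72 shift mm [ 10.6 -10.8 -70.2] turn deg [1.5 2.7 2.4] open -0.004 F [-0.3 -0.2 -1. ]
tray axes [[0.885, -0.195, 0.423], [0.215, 0.977, -0.0], [-0.413, 0.091, 0.906]]
```

jog_arm:
  targets: "3.5 -3.5 -23 0.5 0.9 0.8 -1;3.5 -3.5 -23 0.5 0.9 0.8 -1;3.5 -3.5 -23 0.5 0.9 0.8 -1;5 -1 -11 0 0 0 -1;5 -1 -11 0 0 0 -1;0 0 0 0 0 0 -1;0 0 0 0 0 0 -1"

```text
time: 4.3
eef_pos: [0.5856, 0.0546, 0.0994]
tcp_rot: [0.968, -0.114, 0.223, 0.024]
contact_force: [0.4, 0.6, 0.1]
opening: 0.005
```

```bash
python3 - <<'E'
from h import *
import plant
s=plant.get_state(); tpose(s);delta(s,goal_tray([-36,-34,48]));
E
```

```text
TCP in tray mm [-26.7 -45.6  80.8]
t 4.3 shift mm [  7.7  10.1 -33.6] turn deg [-0.1  0.9  1. ] open 0.005 F [0.4 0.6 0.1]
```

jog_arm:
  targets: "2.5 2.5 -11 0 0.4 0.5 -1;2.5 2.5 -11 0 0.4 0.5 -1;2.5 2.5 -10 0 0 0 -1;0 0 0 0 0 0 -1;0 0 0 0 0 0 -1"

```text
time: 4.72
eef_pos: [0.5958, 0.0589, 0.0721]
tcp_rot: [0.969, -0.108, 0.22, 0.023]
contact_force: [0.1, 0.7, 0.6]
opening: -0.004
```

```bash
python3 - <<'E'
from h import *
import plant
s=plant.get_state(); tpose(s);delta(s,goal_tray([-36,-34,49]));
p=plant.read_camera("wrist");cv2.imwrite("pics/wrist4.png",p["pixels"][150:,100:400])
tpose(plant.get_state())
E
```

```text
TCP in tray mm [-30.  -39.2  52.1]
t 4.72 shift mm [-2.9  6.  -5.4] turn deg [-0.   0.6  0.2] open -0.004 F [0.1 0.7 0.6]
TCP in tray mm [-30.3 -39.2  52.1]
```

View pics/wrist4.png

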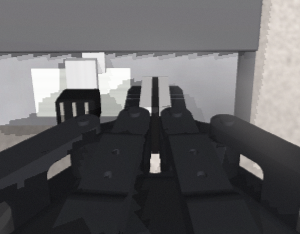

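jog_arm:
  targets: "-2.5 6 -5 0 0.5 0 -1;0.6 3 0 0 0 0 -1;0.6 3 0 0 0 0 -1;0.6 3 0 0 0 0 -1;0 0 0 0 0 0 -1"

```text
time: 5.18
eef_pos: [0.595, 0.0757, 0.0678]
tcp_rot: [0.97, -0.107, 0.216, 0.024]
contact_force: [0.2, -2.5, -1.5]
opening: 0.004
```

```bash
python3 - <<'E'
from h import *
import plant
s=plant.get_state(); tpose(s);delta(s,goal_tray([-36,-34,49]));
E
```

```text
TCP in tray mm [-35.8 -22.9  50.1]
t 5.18 shift mm [ -2.1 -10.9  -1.1] turn deg [0.  0.1 0.2] open 0.004 F [ 0.2 -2.5 -1.5]
```

jog_arm:
  targets: "0.6 3 0 0 0 0 -1;0.6 3 0 0 0 0 -1;0.6 3 0 0 0 0 -1;0 0 0 0 0 0 -1"

```text
time: 5.52
eef_pos: [0.597, 0.0847, 0.0678]
tcp_rot: [0.97, -0.107, 0.216, 0.025]
contact_force: [-0.3, -1.9, -0.2]
opening: -0.001
```

```bash
python3 - <<'E'
from h import *
import plant
s=plant.get_state(); tpose(s);delta(s,goal_tray([-36,-10,49]));
p=plant.read_camera("side");cv2.imwrite("pics/side5.png",cv2.resize(p["pixels"][60:260,180:380],None,fx=3,fy=3))
E
```

```text
TCP in tray mm [-35.8 -13.8  50.2]
t 5.52 shift mm [ 1.1  3.6 -1.1] turn deg [0.1 0.1 0.2] open -0.001 F [-0.3 -1.9 -0.2]
```

View pics/side5.png

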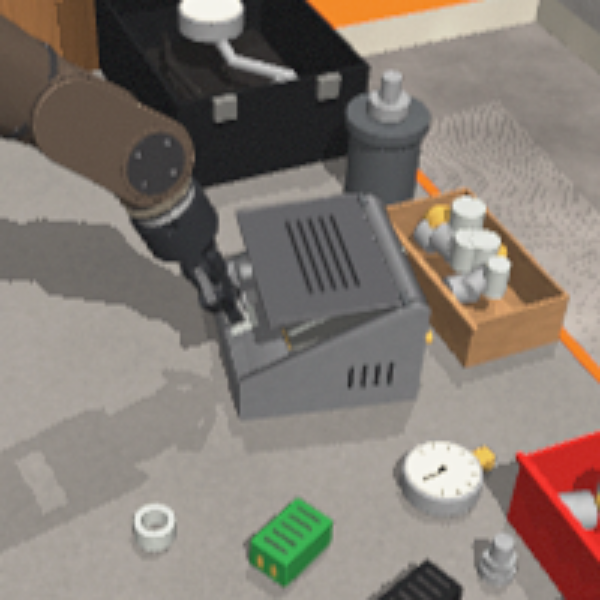

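jog_arm:
  targets: "-1 -6 0 0 0 0 -1;-1 -6 0 0 0 0 -1;-12 0 10 0 0 0 -1;-12 0 20 0 0 0 -1;-12 0 25 0 0 0 -1;-8 0 30 0 0 0 -0.5;0 0 30 0 0 0 0;0 0 20 0 0 0 0.4;0 0 0 0 0 0 0.4;0 0 0 0 0 0 0.4"

```text
time: 6.4
eef_pos: [0.5457, 0.0705, 0.2069]
tcp_rot: [0.97, -0.108, 0.216, 0.022]
contact_force: [-0.6, 0.1, -0.2]
opening: 0.693
```

```bash
python3 - <<'E'
from h import *
import plant
s=plant.get_state(); tpose(s)
p=plant.read_camera("side");cv2.imwrite("pics/side6.png",cv2.resize(p["pixels"][60:260,180:380],None,fx=3,fy=3))
p=plant.read_camera("wrist");cv2.imwrite("pics/wrist6.png",p["pixels"])
for c,y in (("wide",.38),("narrow",.009)):
    pos=dict(wide=[.6191,-.2789,.15],narrow=[.4237,-.2553,.15])[c];delta(s,goal_down(pos,y))
E
```

```text
TCP in tray mm [-19.6 -38.6 196.1]
t 6.4 shift mm [  73.4 -349.4  -56.9] turn deg [-2.2 25.3 33.9] open 0.693 F [-0.6  0.1 -0.2]
t 6.4 shift mm [-122.  -325.8  -56.9] turn deg [ 2.4 25.  13. ] open 0.693 F [-0.6  0.1 -0.2]
```

View pics/side6.png

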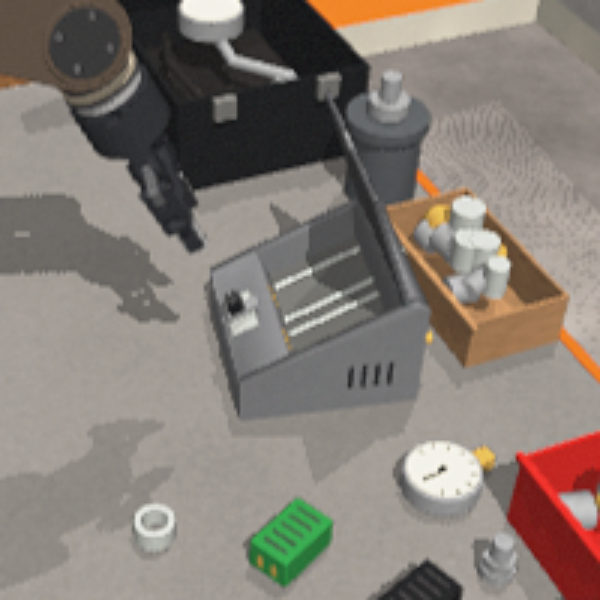

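View pics/wrist6.png

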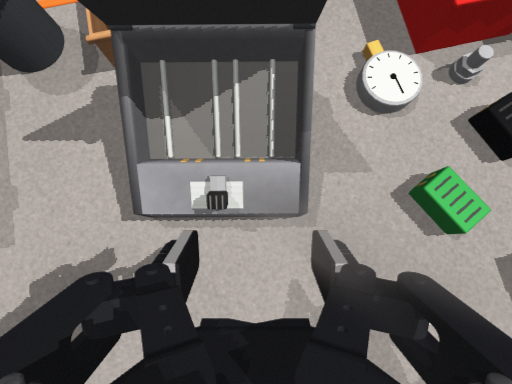

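```bash
python3 - <<'E'
from h import *
import pickle
d=pickle.load(open("d1.pkl","rb"))
p=d["side"]["pic"]
for n,uv,z in (("plug",(290.5,284),.012),("adaptor",(345.5,246),.02),("green",(276.5,240.5),.02),("gaugeL",(327,219),.025),("coupling",(231.5,236),.012)):
    q=onz(p,uv,z)
    for nm,c,yaw in (("wide",[.6191,-.2789],.38),("narrow",[.4237,-.2553],.009)):
        v=R.from_euler('z',-yaw).apply([q[0]-c[0],q[1]-c[1],0]);print(n,q.round(3),nm,(v[:2]*1000).round())
E
```

```text
plug [ 0.521 -0.31   0.012] wide [-103.    8.]
plug [ 0.521 -0.31   0.012] narrow [ 97. -55.]
adaptor [ 0.71  -0.262  0.02 ] wide [ 91. -18.]
adaptor [ 0.71  -0.262  0.02 ] narrow [287. -10.]
green [ 0.542 -0.174  0.02 ] wide [-32. 126.]
green [ 0.542 -0.174  0.02 ] narrow [119.  81.]
gaugeL [ 0.709 -0.16   0.025] wide [128.  77.]
gaugeL [ 0.709 -0.16   0.025] narrow [286.  93.]
coupling [ 0.434 -0.106  0.012] wide [-108.  230.]
coupling [ 0.434 -0.106  0.012] narrow [ 12. 150.]
```

jog_arm:
  targets: "6 -29 0 0 2.1 2.8 0.55;6 -29 0 0 2.1 2.8 0.55;6 -29 0 0 2.1 2.8 0.55;6 -29 0 0 2.1 2.8 0.55;6 -29 0 0 2.1 2.8 0.55;6 -29 -5 0 2.1 2.8 0.55;6 -29 -5 0 2.1 2.8 0.55;6 -29 -5 0 2.1 2.8 0.55;6 -29 -5 0 2.1 2.8 0.55;6 -29 -5 0 2.1 2.8 0.55"

```text
time: 7.33
eef_pos: [0.5956, -0.2236, 0.1555]
tcp_rot: [0.989, 0.149, 0.012, -0.022]
contact_force: [0.2, 0.1, 0.6]
opening: 0.778
```

```bash
python3 - <<'E'
from h import *
import plant
s=plant.get_state()
delta(s,goal_down([.6191,-.2789,.15],.38));print(s["qpos"].round(2))
E
```

```text
t 7.33 shift mm [ 23.5 -55.3  -5.5] turn deg [-2.8  0.8  4.6] open 0.778 F [0.2 0.1 0.6]
[-0.54  0.27  1.74  0.05  1.14  0.71]
```

jog_arm:
  targets: "9 -26 -3 -1.4 0.4 2.3 0.55;9 -24 -3 -1.4 0.4 2.3 0.55;0 0 0 0 0 0 0.55;0 0 0 0 0 0 0.55"

```text
time: 7.67
eef_pos: [0.6106, -0.2812, 0.1346]
tcp_rot: [0.982, 0.188, -0.008, -0.005]
contact_force: [-1.9, 0.4, 0.9]
opening: 0.78
```

```bash
cat > lookpack.py <<'E'
from h import *
import plant,sys,pickle
name,w,x,y,yaw,other=sys.argv[1],*map(float,sys.argv[2:6]),sys.argv[6] if len(sys.argv)>6 else None
s=plant.get_state();p=plant.read_camera("wrist")
r=plant.silhouettes(name,p);c0=proj(p,[[x,y,.018]])[0]
print([(round(q["p"],2),np.round(q["uv"])) for q in r],"expect",c0.round())
m=min(r,key=lambda q:np.hypot(*(np.array(q["uv"])-c0)))["mask"]
B=box(-35,35,-w/2,w/2,0,36)
xx,f=fit([(p,m.astype(float))],B,lambda v:(R.from_euler('z',v[2]),[v[0],v[1],0]),[x,y,yaw],[.005,.005,.05])
print("fit",xx.round(4),np.degrees(xx[2]).round(1),f.round(1),m.sum())
im=p["pixels"].copy();P=R.from_euler('z',xx[2]).apply(B)+[xx[0],xx[1],0]
q=cv2.convexHull(proj(p,P).astype(np.float32)).round().astype(int);cv2.polylines(im,[q],True,(0,0,255),1)
cs,_=cv2.findContours(m.astype(np.uint8),cv2.RETR_EXTERNAL,cv2.CHAIN_APPROX_NONE);cv2.drawContours(im,cs,-1,(0,255,0),1)
cv2.imwrite(f"pics/look_{name}.png",im)
s=plant.get_state()
delta(s,goal_down([xx[0],xx[1],.05],xx[2]))
E
python3 lookpack.py wide_pack 44 .6191 -.2789 .38
```

```text
[(0.95, array([258., 178.])), (0.91, array([124., 208.])), (0.56, array([259., 318.]))] expect [257. 179.]
fit [ 0.6193 -0.2779  0.3486] 20.0 160.3 4054
t 7.77 shift mm [  9.1   2.2 -85. ] turn deg [-0.4 -1.  -1.7] open 0.776 F [-0.1  0.5 -0.7]
```

View pics/look_wide_pack.png

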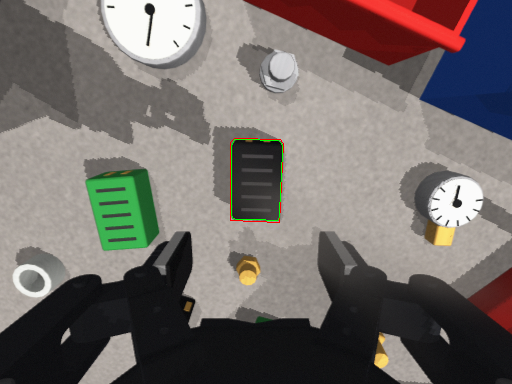

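jog_arm:
  targets: "4.5 1 -15 0 -1 -0.9 0.55;4.5 1 -15 -0.4 0 -0.8 0.55;0 0 -20 0 0 0 0.55;0 0 -15 0 0 0 0.55;0 0 0 0 0 0 0.55"

```text
time: 8.18
eef_pos: [0.6189, -0.2716, 0.0694]
tcp_rot: [0.985, 0.174, 0.002, -0.0]
contact_force: [-0.4, -0.2, 0.2]
opening: 0.778
```

```bash
python3 - <<'E'
from h import *
import plant
s=plant.get_state()
delta(s,goal_down([.6193,-.2779,.006],.3486))
E
```

```text
t 8.18 shift mm [  0.4  -6.3 -63.4] turn deg [-0.1  0.2 -0.1] open 0.778 F [-0.4 -0.2  0.2]
```

jog_arm:
  targets: "0 -3 -6 0 0 0 0.55;0 -3 -6 0 0 0 0.55;0 0 -5 0 0 0 0.55;0 0 0 0 0 0 0.55"

```text
time: 8.52
eef_pos: [0.6191, -0.2754, 0.0533]
tcp_rot: [0.984, 0.175, 0.003, -0.0]
contact_force: [0.1, 0.8, -0.5]
opening: 0.779
```

```bash
python3 - <<'E'
from h import *
import plant
s=plant.get_state()
delta(s,goal_down([.6193,-.2779,.006],.3486))
E
```

```text
t 8.52 shift mm [  0.2  -2.5 -47.3] turn deg [-0.1  0.3 -0.2] open 0.779 F [ 0.1  0.8 -0.5]
```

jog_arm:
  targets: "0 -2.5 -12 0 0.2 0 0.55;0 0 -12 0 0 0 0.55;0 0 -12 0 0 0 0.55;0 0 -7 0 0 0 0.55;0 0 -3 0 0 0 0.55;0 0 0 0 0 0 0.55"

```text
time: 9.02
eef_pos: [0.6197, -0.2791, 0.0038]
tcp_rot: [0.985, 0.175, 0.002, 0.0]
contact_force: [0.0, -0.5, -0.1]
opening: 0.776
```

```bash
python3 - <<'E'
from h import *
import plant
s=plant.get_state()
delta(s,goal_down([.6193,-.2779,.006],.3486))
E
```

```text
t 9.02 shift mm [-0.4  1.2  2.2] turn deg [ 0.   0.2 -0.2] open 0.776 F [ 0.  -0.5 -0.1]
```

jog_arm:
  targets: "0 1 2 0 0 0 -0.3;0 0 0 0 0 0 -0.3;0 0 0 0 0 0 -0.3;0 0 0 0 0 0 -0.3;0 0 0 0 0 0 -0.3;0 0 0 0 0 0 -0.3"
  force: 45

```text
time: 9.52
eef_pos: [0.6191, -0.2773, 0.0051]
tcp_rot: [0.985, 0.175, 0.001, -0.0]
contact_force: [0.8, -0.5, -2.7]
opening: 0.508
```

```bash
python3 - <<'E'
from h import *
import plant
s=plant.get_state()
delta(s,goal_down([.6193,-.2779,.006],.3486))
E
```

```text
t 9.52 shift mm [ 0.2 -0.6  0.9] turn deg [-0.1  0.1 -0.2] open 0.508 F [ 0.8 -0.5 -2.7]
```

jog_arm:
  targets: "0 0 8 0 0 0 -0.3;0 0 25 0 0 0 -0.3;0 0 30 0 0 0 -0.3;0 0 30 0 0 0 -0.3;0 0 30 0 0 0 -0.3;0 0 30 0 0 0 -0.3;-5 10 25 0 -2.5 -3 -0.3;-5 20 10 0 -2.5 -3 -0.3;-5 25 0 0 -2.5 -3 -0.3;-5 25 0 0 -2.5 -3 -0.3"

```text
time: 10.35
eef_pos: [0.596, -0.1979, 0.2048]
tcp_rot: [0.994, 0.064, 0.091, 0.015]
contact_force: [0.6, 0.7, -2.8]
opening: 0.506
```

```bash
python3 - <<'E'
from h import *
import plant
s=plant.get_state();tpose(s)
delta(s,goal_tray([10,25,130]));print(s["qpos"].round(2))
E
```

```text
TCP in tray mm [  76.2 -290.   149.1]
t 10.35 shift mm [ 16.9 318.8 -45.3] turn deg [  1.7 -14.8 -19.2] open 0.506 F [ 0.6  0.7 -2.8]
[-0.51  0.11  1.84  0.09  1.03  0.89]
```

jog_arm:
  targets: "0 30 0 0 -1.6 -2 -0.3;0 30 0 0 -1.6 -2 -0.3;0 30 0 0 -1.6 -2 -0.3;1 30 0 0 -1.6 -2 -0.3;2 30 0 0 -1.6 -2 -0.3;2 30 -3 0 -1.6 -2 -0.3;2 30 -5 0 -1.6 -2 -0.3;2 30 -5 0 -1.6 -2 -0.3;2 30 -5 0.5 -1 -2 -0.3;0 20 0 0.5 0 0 -0.3"

```text
time: 11.18
eef_pos: [0.5993, 0.105, 0.1949]
tcp_rot: [0.971, -0.107, 0.213, 0.03]
contact_force: [-0.0, -0.0, -3.4]
opening: 0.507
```

```bash
python3 - <<'E'
from h import *
import plant
s=plant.get_state();tpose(s)
delta(s,goal_tray([43,33,75]));print(s["qpos"].round(2))
E
```

```text
TCP in tray mm [ 16.    6.6 166.2]
t 11.18 shift mm [ 67.2  12.3 -71.3] turn deg [ 0.6 -0.3  0.4] open 0.507 F [-0.  -0.  -3.4]
[ 0.06 -0.01  2.02 -0.19  0.72  1.97]
```

jog_arm:
  targets: "13 1 -13 0 0 0 -0.3;13 1 -13 0 0 0 -0.3;13 1 -13 0 0 0 -0.3;13 1 -13 0 0 0 -0.3;10 0 -13 0 0 0 -0.3;0 0 0 0 0 0 -0.3"

```text
time: 11.68
eef_pos: [0.66, 0.1173, 0.131]
tcp_rot: [0.971, -0.103, 0.213, 0.028]
contact_force: [-0.8, -0.0, -3.7]
opening: 0.511
```

```bash
python3 - <<'E'
from h import *
import plant
s=plant.get_state();tpose(s)
p=plant.read_camera("side");cv2.imwrite("pics/side7.png",cv2.resize(p["pixels"][60:260,180:380],None,fx=3,fy=3))
p=plant.read_camera("wrist");cv2.imwrite("pics/wrist7.png",p["pixels"])
s=plant.get_state();tpose(s)
delta(s,goal_tray([43,33,75]))
E
```

```text
TCP in tray mm [40.3 31.6 84.3]
TCP in tray mm [41.6 31.8 86.5]
t 11.78 shift mm [ 6.2 -0.1 -9.9] turn deg [ 0.5 -0.1 -0.1] open 0.512 F [-0.  -0.3 -2. ]
```

View pics/side7.png

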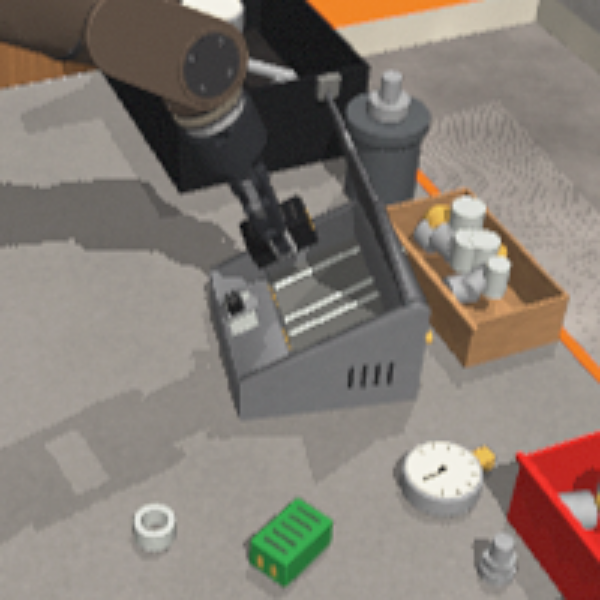

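View pics/wrist7.png

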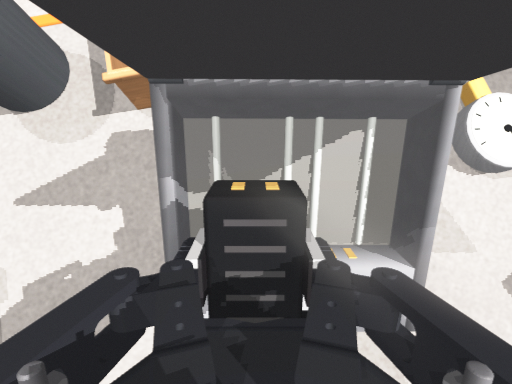

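```bash
python3 - <<'E'
from h import *
import plant
r,t=T();p=plant.read_camera("wrist")
for y in (61,5,-18,-58): print(y,proj(p,r.apply([[.116,y/1000,.005],[.08,y/1000,.005],[.05,y/1000,.005]])+t).round(0).tolist())
im=p["pixels"].copy()
for y in (61,5,-18,-58): 
    q=proj(p,r.apply([[.116,y/1000,.005],[.05,y/1000,.005]])+t).round().astype(int);cv2.line(im,q[0].tolist(),q[1].tolist(),(0,0,255),1)
cv2.imwrite("pics/wrist8.png",cv2.resize(im[80:330,120:460],None,fx=2.3,fy=2.3))
s=plant.get_state();tpose(s);delta(s,goal_tray([43,33,40]))
E
```

```text
61 [[215.0, 105.0], [216.0, 153.0], [217.0, 190.0]]
5 [[289.0, 105.0], [288.0, 153.0], [286.0, 190.0]]
-18 [[320.0, 105.0], [317.0, 153.0], [315.0, 190.0]]
-58 [[373.0, 106.0], [368.0, 154.0], [364.0, 191.0]]
TCP in tray mm [42.3 31.9 87.3]
t 11.83 shift mm [ 20.4  -3.3 -42.5] turn deg [ 0.5 -0.  -0.1] open 0.508 F [-0.8 -0.  -2.6]
```

View pics/wrist8.png

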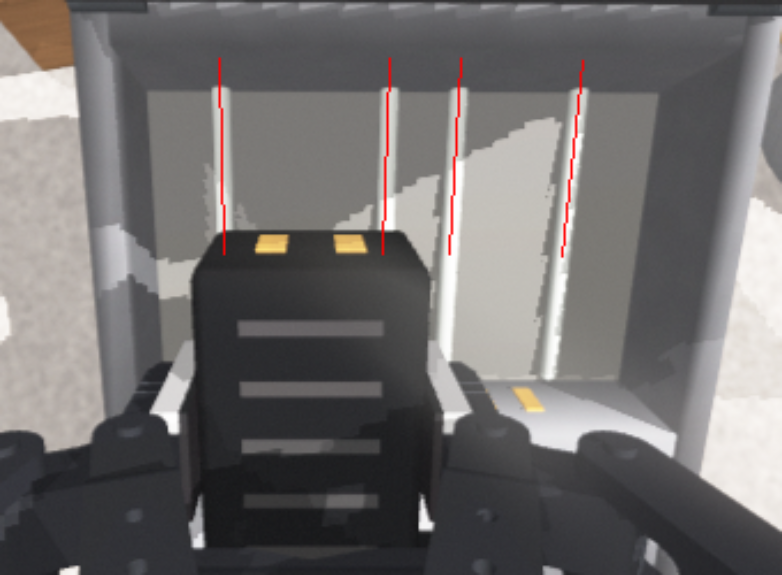

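jog_arm:
  targets: "4.5 -0.3 -9 0 0 0 -0.3;4.5 -0.3 -9 0 0 0 -0.3;4.5 -0.6 -9 0.3 0 0 -0.3;4 -0.6 -8 0 0 0 -0.3;0 0 0 0 0 0 -0.3;0 0 0 0 0 0 -0.3"

```text
time: 12.33
eef_pos: [0.68, 0.1152, 0.1004]
tcp_rot: [0.97, -0.104, 0.218, 0.024]
contact_force: [0.5, 0.0, -1.3]
opening: 0.51
```

```bash
python3 - <<'E'
from h import *
import plant
s=plant.get_state();tpose(s)
delta(s,goal_tray([43,33,7]))
E
```

```text
TCP in tray mm [45.5 33.8 48.2]
t 12.33 shift mm [ 14.6  -4.1 -38.4] turn deg [ 0.1  0.3 -0.1] open 0.51 F [ 0.5  0.  -1.3]
```

jog_arm:
  targets: "3.5 -1 -9 0 0 0 -0.3;3.5 -1 -9 0 0.3 0 -0.3;3.5 -1 -8 0 0 0 -0.3;2 -0.5 -5 0 0 0 -0.3;0 0 0 0 0 0 -0.3;0 0 0 0 0 0 -0.3"

```text
time: 12.83
eef_pos: [0.6935, 0.111, 0.0649]
tcp_rot: [0.971, -0.104, 0.214, 0.025]
contact_force: [-0.3, 0.1, -1.4]
opening: 0.506
```

```bash
python3 - <<'E'
from h import *
import plant
s=plant.get_state();tpose(s)
delta(s,goal_tray([43,33,6]))
E
```

```text
TCP in tray mm [43.3 32.7 10.1]
t 12.83 shift mm [ 1.5 -0.  -3.8] turn deg [ 0.2 -0.2 -0.1] open 0.506 F [-0.3  0.1 -1.4]
```

jog_arm:
  targets: "0.8 0 -1.8 0 0 0 -0.3;0.8 0 -1.8 0 0 0 -0.3;0 0 0 0 0 0 -0.3"

```text
time: 13.08
eef_pos: [0.6946, 0.1113, 0.0642]
tcp_rot: [0.971, -0.105, 0.213, 0.025]
contact_force: [-0.3, -0.8, -2.8]
opening: 0.508
```

```bash
python3 - <<'E'
from h import *
import plant
s=plant.get_state();tpose(s)
delta(s,goal_tray([43,33,6]))
E
```

```text
TCP in tray mm [43.9 33.2  9. ]
t 13.08 shift mm [ 0.4 -0.3 -3.1] turn deg [ 0.2 -0.3 -0.1] open 0.508 F [-0.3 -0.8 -2.8]
```

jog_arm:
  targets: "1 0 -3 0 0 0 -0.3;1 0 -3 0 0 0 -0.3;0 0 0 0 0 0 -0.3"

```text
time: 13.33
eef_pos: [0.6961, 0.1118, 0.0653]
tcp_rot: [0.971, -0.105, 0.213, 0.027]
contact_force: [0.5, -0.3, -2.8]
opening: 0.506
```

```bash
python3 - <<'E'
from h import *
import plant
s=plant.get_state();tpose(s)
delta(s,goal_tray([43,33,6]))
p=plant.read_camera("wrist");cv2.imwrite("pics/wrist9.png",p["pixels"])
E
```

```text
TCP in tray mm [45.6 34.   9.4]
t 13.33 shift mm [-1.1 -0.8 -4.2] turn deg [ 0.4 -0.3 -0. ] open 0.506 F [ 0.5 -0.3 -2.8]
```

View pics/wrist9.png

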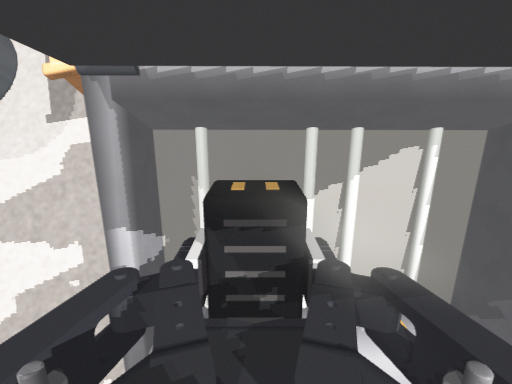

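jog_arm:
  targets: "0 -1 -5 0 0 0 -0.3"

```text
time: 13.47
eef_pos: [0.6976, 0.1116, 0.064]
tcp_rot: [0.971, -0.105, 0.215, 0.026]
contact_force: [-30.8, 3.9, 36.8]
opening: 0.507
```

```bash
python3 - <<'E'
from h import *
import plant
s=plant.get_state();tpose(s)
delta(s,goal_tray([43,33,6]));print(s["dq"].round(3),s["qpos"].round(2),s["wrist_torque"].round(2))
E
```

```text
TCP in tray mm [46.4 34.1  7.6]
t 13.47 shift mm [-2.6 -0.5 -2.9] turn deg [ 0.3 -0.1 -0. ] open 0.507 F [-30.8   3.9  36.8]
[ 0.004  0.003 -0.012 -0.014  0.025  0.019] [ 0.06  0.37  1.85 -0.25  0.51  2.03] [0.7  2.04 0.27]
```

jog_arm:
  targets: "0 -1 -5 0 0 0 -0.3"

```text
time: 13.55
eef_pos: [0.6976, 0.1115, 0.064]
tcp_rot: [0.971, -0.105, 0.214, 0.027]
contact_force: [-37.9, 3.0, 42.3]
opening: 0.508
```

```bash
python3 - <<'E'
from h import *
import plant
s=plant.get_state();tpose(s)
delta(s,goal_tray([43,33,6]));print(s["dq"].round(3),s["qpos"].round(2),s["wrist_torque"].round(2))
E
```

```text
TCP in tray mm [46.4 34.1  7.6]
t 13.55 shift mm [-2.6 -0.5 -2.9] turn deg [ 0.4 -0.1  0. ] open 0.508 F [-37.9   3.   42.3]
[ 0.004  0.003 -0.001 -0.018  0.003  0.02 ] [ 0.06  0.37  1.85 -0.25  0.51  2.04] [0.39 2.78 0.06]
```

jog_arm:
  targets: "-1 0 2 0 0 0 -0.3;0 0 0 0 0 0 -0.3"

```text
time: 13.72
eef_pos: [0.6974, 0.1125, 0.0689]
tcp_rot: [0.97, -0.104, 0.216, 0.026]
contact_force: [0.8, 0.8, -2.2]
opening: 0.505
```

```bash
python3 - <<'E'
from h import *
import plant
s=plant.get_state();tpose(s)
delta(s,goal_tray([35,33,9]))
r,t=T();print("F tray",r.inv().apply(s["contact_force"]).round(1))
E
```

```text
TCP in tray mm [48.2 35.  12.2]
t 13.72 shift mm [-10.8   0.3  -8.5] turn deg [ 0.4  0.1 -0.1] open 0.505 F [ 0.8  0.8 -2.2]
F tray [-0.4  1.  -2.3]
```

jog_arm:
  targets: "-3 0 -2 0 0 0 -0.3;-3 0 -2 0 0 0 -0.3;-2 0 -2 0 0 0 -0.3"

```text
time: 13.97
eef_pos: [0.6896, 0.1123, 0.0613]
tcp_rot: [0.97, -0.104, 0.217, 0.026]
contact_force: [0.4, 0.4, -2.3]
opening: 0.505
```

```bash
cat > st.py <<'E'
from h import *
import plant,sys
s=plant.get_state();tpose(s)
delta(s,goal_tray(list(map(float,sys.argv[1:4]))))
r,t=T();print("F tray",r.inv().apply(s["contact_force"]).round(1))
E
python3 st.py 35 33 9
```

```text
TCP in tray mm [38.1 33.1  8.5]
t 13.97 shift mm [-2.9  0.6 -0.8] turn deg [ 0.3  0.2 -0.1] open 0.505 F [ 0.4  0.4 -2.3]
F tray [-0.7  0.5 -2.2]
```

jog_arm:
  targets: "-2 0.4 -1.5 0 0 0 -0.3;-2 0.4 -1.5 0 0 0 -0.3"

```text
time: 14.13
eef_pos: [0.6882, 0.1124, 0.06]
tcp_rot: [0.969, -0.104, 0.221, 0.026]
contact_force: [0.4, -0.4, 6.1]
opening: 0.506
```

```bash
python3 st.py 35 33 9
```

```text
TCP in tray mm [36.3 32.9  7.9]
t 14.13 shift mm [-1.5  0.4  0.4] turn deg [ 0.4  0.6 -0.1] open 0.506 F [ 0.4 -0.4  6.1]
F tray [ 3.1 -0.3  5.3]
```

jog_arm:
  targets: "-3 0.5 -1.4 0 0 0 -0.3;-3 0.5 -1.4 0 0 0 -0.3"

```text
time: 14.3
eef_pos: [0.6878, 0.1126, 0.0608]
tcp_rot: [0.968, -0.104, 0.228, 0.024]
contact_force: [9.0, -2.9, -3.5]
opening: 0.509
```

```bash
python3 st.py 35 33 9
```

```text
TCP in tray mm [36.2 33.   8.8]
t 14.3 shift mm [-1.2  0.2 -0.4] turn deg [ 0.3  1.5 -0.2] open 0.509 F [ 9.  -2.9 -3.5]
F tray [ 7.  -0.9 -7.1]
```

jog_arm:
  targets: "0 0 0 0.2 1.2 -0.1 -0.3;0 0 0 0 0 0 0;0 0 0 0 0 0 0.15;0 0 0 0 0 0 0.2;0 0 0 0 0 0 0.2;0 0 0 0 0 0 0.2"

```text
time: 14.8
eef_pos: [0.6874, 0.112, 0.0588]
tcp_rot: [0.97, -0.105, 0.217, 0.024]
contact_force: [-0.0, 0.5, -0.1]
opening: 0.601
```

```bash
python3 st.py 35 33 9; python3 - <<'E'
import plant,cv2
p=plant.read_camera("wrist");cv2.imwrite("pics/wrist10.png",p["pixels"])
E
```

```text
TCP in tray mm [35.2 32.4  7.1]
t 14.8 shift mm [-0.8  0.8  1.6] turn deg [ 0.1  0.2 -0. ] open 0.601 F [-0.   0.5 -0.1]
F tray [-0.2  0.5 -0. ]
```

View pics/wrist10.png

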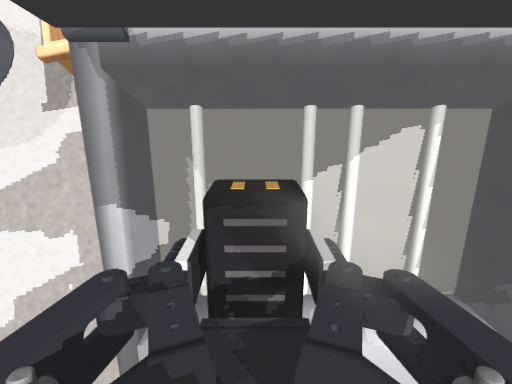

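jog_arm:
  targets: "-2 0.5 5 0 0 0 0.2;-5 1 11 0 0 0 0.2;-5 1 11 0 0 0 0.2;-5 1 11 0 0 0 0.2;-7 1 15 0 0 0 0.2;-9 1 18 0 0 0 0.2;-12 0 20 0 0 0 0.2;-12 0 20 0 0 0 0.2;-12 0 10 0 0 0 0.1;0 0 0 0 0 0 0.1"

```text
time: 15.68
eef_pos: [0.6122, 0.1193, 0.1921]
tcp_rot: [0.97, -0.104, 0.219, 0.023]
contact_force: [-0.2, 1.0, -0.4]
opening: 0.549
```

```bash
python3 - <<'E'
from h import *
import plant,pickle
s=plant.get_state();tpose(s);delta(s,goal_down([.4237,-.2553,.15],.009))
d={n:plant.read_camera(n) for n in ("wrist","side")}
pickle.dump(d,open("d11.pkl","wb"))
cv2.imwrite("pics/wrist11.png",d["wrist"]["pixels"]);cv2.imwrite("pics/side11.png",cv2.resize(d["side"]["pixels"][60:260,180:380],None,fx=3,fy=3))
p=d["wrist"]
for n in("wide_pack_mid","wide_lane","tray"):print(n,[(round(x["p"],2),np.round(x["uv"],1)) for x in plant.mark_of(n,p)][:3])
r,t=T();print("expect mid",proj(p,r.apply([[.035,.033,.018]])+t).round(1), proj(p,r.apply([[.045,.033,.018]])+t).round(1),"tray",proj(p,t).round(1))
E
```

```text
TCP in tray mm [ 23.5  23.3 159.6]
t 15.68 shift mm [-188.5 -374.6  -42.1] turn deg [ 2.6 25.4 12.6] open 0.549 F [-0.2  1.  -0.4]
wide_pack_mid [(0.56, array([246.3, 178. ]))]
wide_lane []
tray [(0.83, array([274.9, 200.9]))]
expect mid [[244.9 173.4]] [[244.8 163.6]] tray [[275.5 201.6]]
```

View pics/wrist11.png

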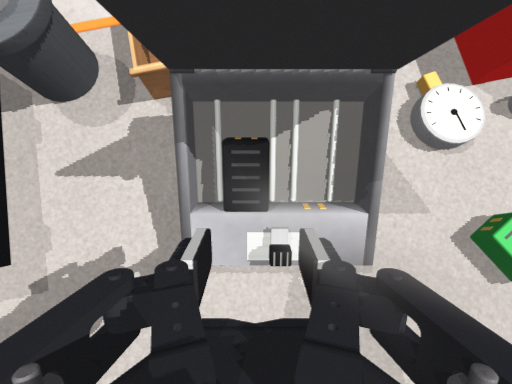

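View pics/side11.png

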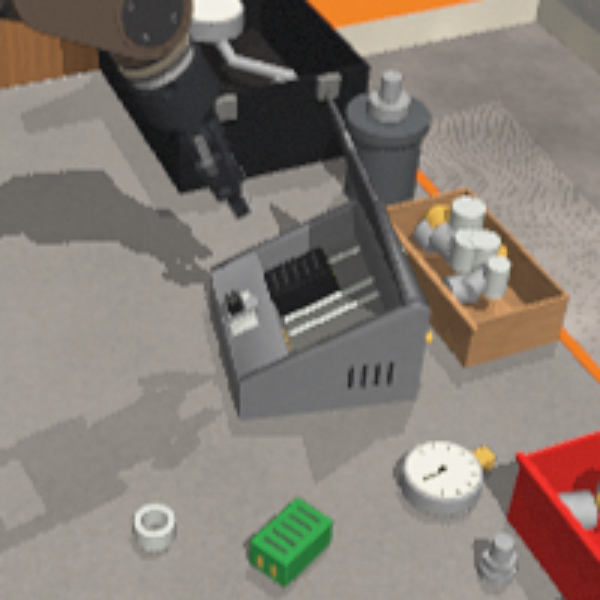

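jog_arm:
  targets: "-15 -30 0 0.2 2 1 0.2;-15 -30 0 0.2 2 1 0.2;-15 -30 0 0.2 2 1 0.2;-15 -30 0 0.2 2 1 0.2;-15 -30 0 0.2 2 1 0.2;-15 -30 0 0.2 2 1 0.2;-15 -30 0 0.2 2 1 0.2;-15 -30 -2 0.2 2 1 0.2;-15 -30 -5 0.2 2 1 0.2;-15 -30 -5 0.2 2 1 0.2"

```text
time: 16.77
eef_pos: [0.4541, -0.1874, 0.1627]
tcp_rot: [1.0, -0.009, 0.027, -0.0]
contact_force: [0.8, 0.6, -0.5]
opening: 0.597
```

```bash
python3 - <<'E'
from h import *
import plant
s=plant.get_state();delta(s,goal_down([.4237,-.2553,.15],.009));print(s["qpos"].round(2))
E
```

```text
t 16.77 shift mm [-30.4 -67.9 -12.7] turn deg [-0.   3.1  1.5] open 0.597 F [ 0.8  0.6 -0.5]
[-0.61 -0.08  2.11  0.04  1.07  0.96]
```

jog_arm:
  targets: "-10 -23 -4 0 1 0.5 0.2;-10 -23 -4 0 1 0.5 0.2;-8 -16 -4 0 1 0.5 0.2;0 0 0 0 0 0 0.2;0 0 0 0 0 0 0.2"

```text
time: 17.18
eef_pos: [0.4206, -0.2583, 0.1433]
tcp_rot: [1.0, -0.0, -0.005, -0.004]
contact_force: [0.5, 1.0, -0.2]
opening: 0.599
```

```bash
python3 lookpack.py narrow_pack 28 .4237 -.2553 .009
```

```text
[(0.58, array([250., 182.]))] expect [252. 183.]
fit [ 0.4253 -0.2548  0.0532] 3.0 103.3 2421
t 17.28 shift mm [  4.3   2.5 -93.6] turn deg [-0.4 -0.6  3. ] open 0.603 F [-0.1 -0.1 -0.1]
```

View pics/look_narrow_pack.png

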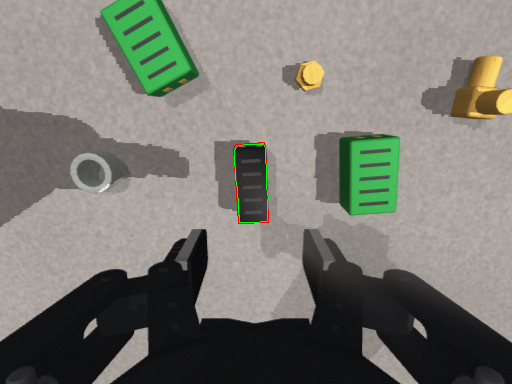

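jog_arm:
  targets: "2 1 -15 0 -0.6 1 0.05;2 1 -20 0 0 1 0.05;0 0 -20 0 0 1 0.05;0 0 -20 0 0 0 0.05;0 0 0 0 0 0 0.05"

```text
time: 17.7
eef_pos: [0.4291, -0.2512, 0.0688]
tcp_rot: [0.999, 0.032, 0.004, -0.002]
contact_force: [-0.8, 1.2, -2.1]
opening: 0.525
```

```bash
python3 - <<'E'
from h import *
import plant
s=plant.get_state();delta(s,goal_down([.4253,-.2548,.005],.0532))
E
```

```text
t 17.7 shift mm [ -3.8  -3.6 -63.8] turn deg [-0.2  0.4 -0.6] open 0.525 F [-0.8  1.2 -2.1]
```

jog_arm:
  targets: "-3 -3 -5 0 0.4 -0.6 0.05;-1 -1 -8 0 0 0 0.05;0 0 0 0 0 0 0.05;0 0 0 0 0 0 0.05"

```text
time: 18.03
eef_pos: [0.4268, -0.254, 0.0569]
tcp_rot: [1.0, 0.028, 0.001, -0.001]
contact_force: [0.0, -0.0, 0.3]
opening: 0.528
```

```bash
python3 - <<'E'
from h import *
import plant
s=plant.get_state();delta(s,goal_down([.4253,-.2548,.005],.0532))
E
```

```text
t 18.03 shift mm [ -1.5  -0.8 -51.9] turn deg [-0.2  0.1 -0.1] open 0.528 F [ 0.  -0.   0.3]
```

jog_arm:
  targets: "-1 -1 -12 0 0 0 0.05;0 0 -12 0 0 0 0.05;0 0 -12 0 0 0 0.05;0 0 -10 0 0 0 0.05;0 0 0 0 0 0 0.05"

```text
time: 18.45
eef_pos: [0.4282, -0.2577, 0.0115]
tcp_rot: [1.0, 0.027, 0.004, 0.002]
contact_force: [-0.1, 0.7, 0.3]
opening: 0.523
```

```bash
python3 - <<'E'
from h import *
import plant
s=plant.get_state();delta(s,goal_down([.4253,-.2548,.007],.0532))
E
```

```text
t 18.45 shift mm [-2.9  2.9 -4.5] turn deg [ 0.2  0.5 -0.1] open 0.523 F [-0.1  0.7  0.3]
```

jog_arm:
  targets: "-3 3 -4 0 0.4 0 0.05;0 0 0 0 0 0 0.05;0 0 0 0 0 0 -0.6;0 0 0 0 0 0 -0.6;0 0 0 0 0 0 -0.6;0 0 0 0 0 0 -0.6;0 0 0 0 0 0 -0.6"

```text
time: 19.03
eef_pos: [0.4256, -0.2552, 0.0083]
tcp_rot: [1.0, 0.027, 0.001, 0.003]
contact_force: [-0.3, 0.4, -0.7]
opening: 0.321
```

```bash
python3 - <<'E'
from h import *
import plant
s=plant.get_state();delta(s,goal_down([.4253,-.2548,.007],.0532))
E
```

```text
t 19.03 shift mm [-0.3  0.4 -1.3] turn deg [ 0.3  0.2 -0.1] open 0.321 F [-0.3  0.4 -0.7]
```

jog_arm:
  targets: "0 0 8 0 0 0 -0.6;0 0 25 0 0 0 -0.6;0 0 30 0 0 0 -0.6;0 0 30 0 0 0 -0.6;0 0 30 0 0 0 -0.6;0 0 30 0 0 0 -0.6;5 10 25 0 -2 -1 -0.6;10 20 10 0 -2 -1 -0.6;13 25 0 0 -2 -1 -0.6;15 28 0 0 -2 -1 -0.6"

```text
time: 19.87
eef_pos: [0.4658, -0.1708, 0.2108]
tcp_rot: [0.997, -0.012, 0.074, 0.005]
contact_force: [0.0, -0.0, -1.6]
opening: 0.321
```

```bash
python3 st.py 10 -38 140
```

```text
TCP in tray mm [ -41.7 -291.5  210.6]
t 19.87 shift mm [129.4 231.1 -42.2] turn deg [ -1.6 -16.4 -10.8] open 0.321 F [ 0.  -0.  -1.6]
F tray [-0.6 -0.  -1.5]
```

jog_arm:
  targets: "14 24 0 -0.2 -1.8 -1.2 -0.6;14 24 0 -0.2 -1.8 -1.2 -0.6;14 24 0 -0.2 -1.8 -1.2 -0.6;14 24 0 -0.2 -1.8 -1.2 -0.6;14 24 -2 -0.2 -1.8 -1.2 -0.6;14 24 -6 -0.2 -1.8 -1.2 -0.6;13 24 -8 -0.2 -1.8 -1.2 -0.6;12 24 -8 -0.2 -1.8 -1.2 -0.6;8 10 -8 0 0 0 -0.6;0 0 0 0 0 0 -0.6"

```text
time: 20.7
eef_pos: [0.5855, 0.0466, 0.187]
tcp_rot: [0.973, -0.097, 0.21, 0.024]
contact_force: [-0.2, 0.4, -1.7]
opening: 0.315
```

```bash
python3 st.py 43 -38 80
```

```text
TCP in tray mm [ 11.9 -53.5 159.5]
t 20.7 shift mm [ 63.7   1.8 -58.9] turn deg [ 0.1 -0.7 -0.9] open 0.315 F [-0.2  0.4 -1.7]
F tray [-0.9  0.4 -1.4]
```

jog_arm:
  targets: "13 0.5 -12 0 -0.7 -0.9 -0.6;13 0.5 -12 0 0 0 -0.6;13 0.5 -12 0 0 0 -0.6;13 0.5 -12 0 0 0 -0.6;10 0 -9 0 0 0 -0.6;0 0 0 0 0 0 -0.6;0 0 0 0 0 0 -0.6"

```text
time: 21.28
eef_pos: [0.6476, 0.0467, 0.132]
tcp_rot: [0.971, -0.105, 0.214, 0.026]
contact_force: [-0.5, -0.1, -0.9]
opening: 0.319
```

```bash
python3 st.py 43 -38 50;python3 - <<'E'
from h import *
import plant
p=plant.read_camera("wrist");r,t=T();im=p["pixels"].copy()
for y in (61,5,-18,-58): 
    q=proj(p,r.apply([[.095,y/1000,.008],[.05,y/1000,.008]])+t).round().astype(int);cv2.line(im,q[0].tolist(),q[1].tolist(),(0,0,255),1)
cv2.imwrite("pics/wrist12.png",cv2.resize(im,None,fx=1.5,fy=1.5))
E
```

```text
TCP in tray mm [ 43.6 -40.   84. ]
t 21.28 shift mm [ 14.  -1. -31.] turn deg [ 0.2 -0.1  0. ] open 0.319 F [-0.5 -0.1 -0.9]
F tray [-0.8 -0.2 -0.6]
```

View pics/wrist12.png

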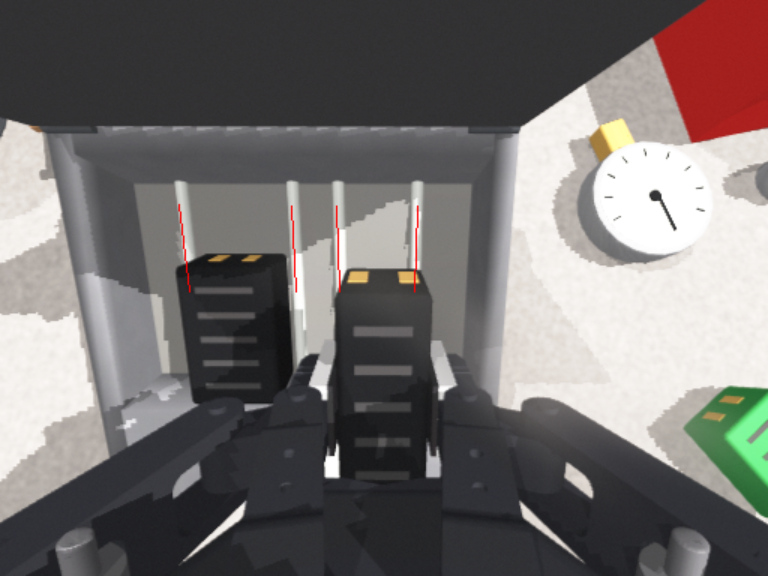

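jog_arm:
  targets: "4 -0.3 -9 0 0 0 -0.6;4 -0.3 -9 0 0 0 -0.6;4 -0.3 -9 0 0 0 -0.6;4 0 -8 0 0 0 -0.6;0 0 0 0 0 0 -0.6;0 0 0 0 0 0 -0.6"

```text
time: 21.83
eef_pos: [0.6642, 0.0446, 0.0968]
tcp_rot: [0.97, -0.106, 0.216, 0.026]
contact_force: [0.8, -0.4, -0.8]
opening: 0.323
```

```bash
python3 st.py 43 -38 16
```

```text
TCP in tray mm [ 43.8 -38.4  45. ]
t 21.83 shift mm [ 11.4  -2.1 -26.6] turn deg [0.3 0.  0.1] open 0.323 F [ 0.8 -0.4 -0.8]
F tray [ 0.4 -0.2 -1.1]
```

jog_arm:
  targets: "3.5 -0.6 -8.5 0 0 0 -0.6;3.5 -0.6 -8.5 0 0 0 -0.6;3 -0.6 -7 0 0 0 -0.6;1 0 -2 0 0 0 -0.6;0 0 0 0 0 0 -0.6;0 0 0 0 0 0 -0.6"

```text
time: 22.33
eef_pos: [0.6761, 0.0429, 0.0669]
tcp_rot: [0.971, -0.105, 0.215, 0.026]
contact_force: [-0.3, -0.7, -1.5]
opening: 0.318
```

```bash
python3 st.py 40 -38 12
```

```text
TCP in tray mm [ 42.  -37.6  12.9]
t 22.33 shift mm [-1.5 -0.1 -1.7] turn deg [ 0.3 -0.1  0. ] open 0.318 F [-0.3 -0.7 -1.5]
F tray [-0.7 -0.7 -1.3]
```

Free still, about 2 mm above the floor. Now down-slope with slight lowering, as before.

jog_arm:
  targets: "-2 0.3 -2.5 0 0 0 -0.6;-2 0.3 -2 0 0 0 -0.6"

```text
time: 22.5
eef_pos: [0.6727, 0.0434, 0.063]
tcp_rot: [0.97, -0.105, 0.216, 0.026]
contact_force: [-0.9, 0.5, -1.1]
opening: 0.319
```

```bash
python3 st.py 35 -38 11
```

```text
TCP in tray mm [ 37.3 -37.8  10.8]
t 22.5 shift mm [-2.1  0.2 -0.8] turn deg [0.3 0.  0. ] open 0.319 F [-0.9  0.5 -1.1]
F tray [-1.4  0.3 -0.6]
```

jog_arm:
  targets: "-2.5 0.4 -1.5 0 0 0 -0.6;-2.5 0.4 -1.5 0 0 0 -0.6"

```text
time: 22.67
eef_pos: [0.6712, 0.0439, 0.0631]
tcp_rot: [0.969, -0.105, 0.222, 0.026]
contact_force: [6.9, -1.4, -1.9]
opening: 0.32
```

```bash
python3 st.py 35 -38 11
```

```text
TCP in tray mm [ 35.9 -37.7  11.5]
t 22.67 shift mm [-0.6 -0.2 -0.9] turn deg [ 0.3  0.7 -0.1] open 0.32 F [ 6.9 -1.4 -1.9]
F tray [ 5.6  0.2 -4.7]
```

jog_arm:
  targets: "0 0 -1.5 0.2 0.7 0 -0.6;0 0 0 0 0 0 -0.6"

```text
time: 22.83
eef_pos: [0.6716, 0.0438, 0.0628]
tcp_rot: [0.97, -0.105, 0.217, 0.024]
contact_force: [-0.3, 0.5, -2.1]
opening: 0.319
```

```bash
python3 st.py 35 -38 11
```

```text
TCP in tray mm [ 36.1 -37.6  11.1]
t 22.83 shift mm [-1.1 -0.2 -0.6] turn deg [ 0.1  0.1 -0.1] open 0.319 F [-0.3  0.5 -2.1]
F tray [-1.2  0.4 -1.7]
```

jog_arm:
  targets: "-1 0 -2.5 0 0 0 -0.6;-1 0 -2 0 0 0 -0.6"

```text
time: 23.0
eef_pos: [0.6718, 0.0438, 0.0617]
tcp_rot: [0.97, -0.105, 0.219, 0.024]
contact_force: [-4.3, -0.2, 10.2]
opening: 0.326
```

```bash
python3 st.py 35 -38 11
```

```text
TCP in tray mm [ 35.8 -37.6  10. ]
t 23.0 shift mm [-1.2 -0.1  0.6] turn deg [ 0.2  0.5 -0.1] open 0.326 F [-4.3 -0.2 10.2]
F tray [ 0.6 -1.1 10.9]
```

On the floor now. Nudge down-slope once more, then open a little.

jog_arm:
  targets: "-2 0.4 -0.9 0 0 0 -0.6;0 0 0 0.2 0.4 0 -0.3;0 0 0 0 0 0 -0.15;0 0 0 0 0 0 -0.1;0 0 0 0 0 0 -0.1;0 0 0 0 0 0 -0.1"

```text
time: 23.5
eef_pos: [0.6695, 0.0445, 0.0613]
tcp_rot: [0.971, -0.105, 0.216, 0.023]
contact_force: [0.8, 0.9, 0.5]
opening: 0.451
```

```bash
python3 st.py 35 -38 11
```

```text
TCP in tray mm [ 33.4 -37.5  10.6]
t 23.5 shift mm [ 1.1 -0.8  1. ] turn deg [-0.   0.1 -0.1] open 0.451 F [0.8 0.9 0.5]
F tray [0.7 1.  0.2]
```

jog_arm:
  targets: "-2 0 5 0 0 0 -0.1;-5 1 11 0 0 0 -0.1;-5 1 11 0 0 0 -0.1;-5 1 11 0 0 0 -0.1;-7 1 15 0 0 0 -0.1;-9 1 18 0 0 0 -0.1;-12 0 20 0 0 0 -0.1;-12 0 20 0 0 0 -0.1;-10 -3 10 0 0 0 -0.1;0 0 0 0 0 0 -0.1"

```text
time: 24.33
eef_pos: [0.5945, 0.0472, 0.1842]
tcp_rot: [0.972, -0.105, 0.211, 0.023]
contact_force: [1.1, -0.5, -0.6]
opening: 0.449
```

```bash
cat > chk.py <<'E'
from h import *
import plant,sys
s=plant.get_state();tpose(s);r,t=T()
# floor seems ~2.7 mm higher in my frame
p=plant.read_camera("wrist")
im=p["pixels"].copy()
for nm,w,y in (("wide_pack",44,33),("narrow_pack",28,-38)):
    q=plant.silhouettes(nm,p);c0=proj(p,r.apply([[.035,y/1000,.018]])+t)[0]
    q=[k for k in q if np.hypot(*(np.array(k["uv"])-c0))<40]
    if not q: print(nm,"none");continue
    m=min(q,key=lambda k:np.hypot(*(np.array(k["uv"])-c0)))["mask"]
    for zo in (0,.0027):
        x,f=fit([(p,m.astype(float))],box(-35,35,-w/2,w/2,0,36),lambda v:(r*R.from_euler('z',v[2]),r.apply([v[0],v[1],zo])+t),[.035,y/1000,0],[.005,.005,.05])
        print(nm,zo,"tray x,y mm",(x[:2]*1000).round(1),"yaw",np.degrees(x[2]).round(1),"resid",f.round(),m.sum())
    P=r.apply(box(0,70,y-w/2,y+w/2,2.7,38.7))+t
    h=cv2.convexHull(proj(p,P).astype(np.float32)).round().astype(int);cv2.polylines(im,[h],True,(0,0,255),1)
cv2.imwrite(sys.argv[1],cv2.resize(im,None,fx=1.5,fy=1.5))
E
python3 chk.py pics/wrist13.png; python3 - <<'E'
import plant,cv2
p=plant.read_camera("side");cv2.imwrite("pics/side13.png",p["pixels"])
cv2.imwrite("pics/side13c.png",cv2.resize(p["pixels"][90:230,220:370],None,fx=4,fy=4,interpolation=cv2.INTER_CUBIC))
E
```

```text
TCP in tray mm [ 18.5 -50.9 153.2]
wide_pack 0 tray x,y mm [35.5 32.1] yaw 0.1 resid 131.0 4163
wide_pack 0.0027 tray x,y mm [36.4 31. ] yaw 0.1 resid 196.0 4163
narrow_pack 0 tray x,y mm [ 35.6 -37.8] yaw -0.0 resid 63.0 2336
narrow_pack 0.0027 tray x,y mm [ 36.  -37.9] yaw 0.1 resid 93.0 2336
```

View pics/wrist13.png

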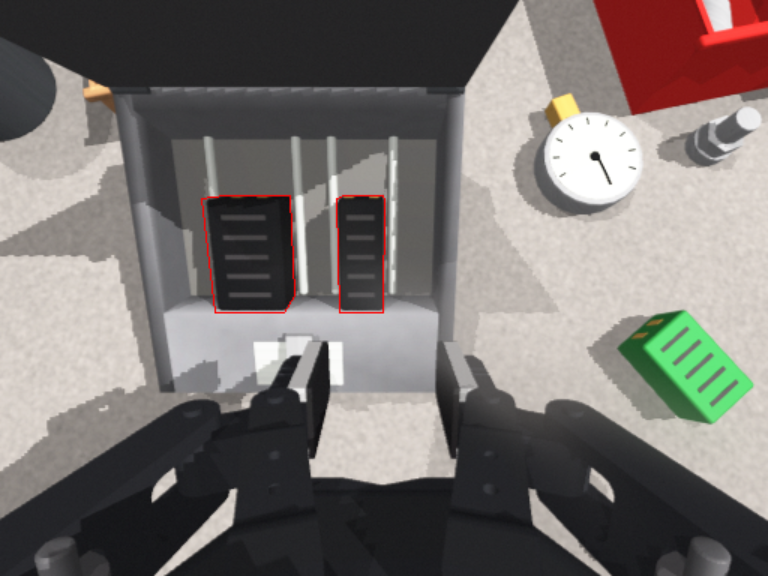

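View pics/side13c.png

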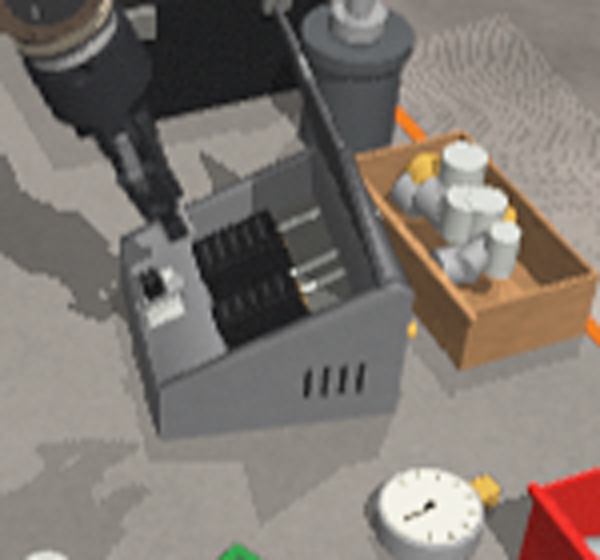

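View pics/side13.png

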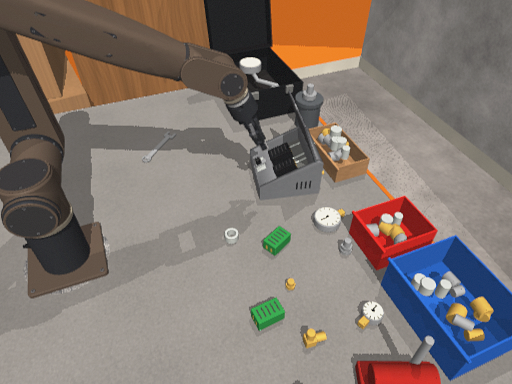

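jog_arm:
  targets: "-15 -3 15 0 0 0 -0.1;-15 -3 15 0 0 0 -0.1;-15 -3 15 0 0 0 -0.1;0 0 0 0 0 0 -0.1;0 0 0 0 0 0 -0.1;0 0 0 0 0 0 -0.1"

```text
time: 25.03
eef_pos: [0.547, 0.0382, 0.2159]
tcp_rot: [0.974, -0.105, 0.2, 0.023]
contact_force: [0.6, 0.3, 0.2]
opening: 0.448
```

```bash
python3 chk.py pics/wrist14.png; python3 - <<'E'
import plant,cv2,pickle,numpy as np
p=plant.read_camera("scene");cv2.imwrite("pics/scene14.png",p["pixels"])
print(plant.get_state()["time"],plant.get_state()["contact_force"].round(1))
E
```

```text
TCP in tray mm [ -8.4 -69.9 200.8]
wide_pack 0 tray x,y mm [35.2 32.5] yaw 0.0 resid 118.0 3286
wide_pack 0.0027 tray x,y mm [35.6 31.3] yaw -0.8 resid 173.0 3286
narrow_pack 0 tray x,y mm [ 35.3 -37.5] yaw -0.3 resid 72.0 1879
narrow_pack 0.0027 tray x,y mm [ 35.3 -37.9] yaw -0.0 resid 101.0 1879
25.2333 [-0.3 -0.2 -0.9]
```

View pics/wrist14.png

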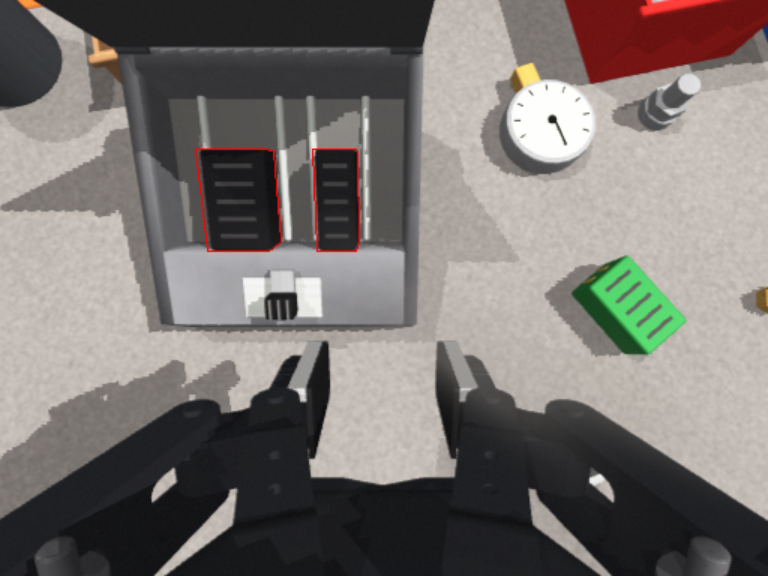

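View pics/scene14.png

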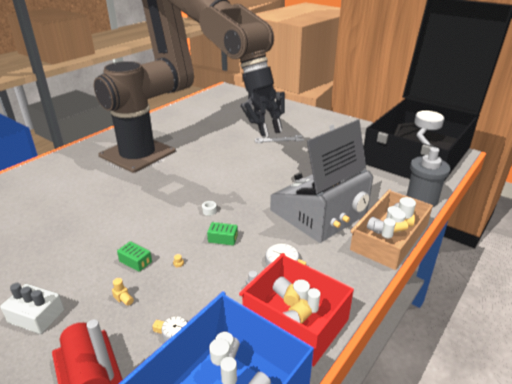

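Both packs sit in their lanes, the cover stands open, and the loose parts are where they were. Handing in.

```bash
python3 -c "
from plant import *
print(sign_off())"
```

```text
the job is handed in; nothing more can be done
None
```

I pushed the thumb latch sideways and the cover sprang fully open. I then laid the wide and narrow black packs in their lanes, slid each down to the stop and let go. The job was handed in at about 25 s.

- **Packs:** The last wrist picture put the wide pack at tray x 35.2, y 32.5 mm (target 35, 33) and the narrow pack at x 35.3, y -37.5 mm (target 35, -38). Both were straight in their lanes to within about 1°.
- **Stop contact:** I felt 5–7 N against the stop on each pack before letting go. The pictures can't tell resting on the stop from a gap of 1 mm or less, and I did not push the packs again after letting go.
- **Cover and bench:** The last pictures showed the cover standing open. By eye the loose parts were where they began, and I did not measure them. The arm was touching nothing.
- **Disagreement:** The bay floor met the packs about 2–3 mm higher than my camera fit said. Because of this, the wide pack was pressed onto the floor with about 54 N (56 N at the wrist) for a moment before I eased off. The wrist limit is 120 N, and it was the held pack pressing, not the arm or the gripper's body.

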